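# Weigh a tote of bolts on a sprung hand scale

## Task

Check-weigh the green tote of bolts: take the sprung hand scale from its stand, catch the tote's bail with the scale's hook and raise it, without the gripper touching the tote, until the tote just hangs clear of the bench (by 5 to 35 mm, never above 50 mm), and keep it hanging upright and still there for two seconds so that the scale can be read. Then lower the tote gently to where it stood, unhook it and park the scale upright in the fork of its stand again. Leave the jar, the masking tape and the wood block where they are.

Things in the scene. Friction and masses are not known exactly. Their poses are not given: they have to be found in the camera images.
- scale_grip (a point): Hand scale: black grip block 44 (x) x 28 (y, grasp across it) x 50 mm high on a grey flange 44 x 50 x 6 mm, over a barrel 20 mm thick, 45 mm long. Point: middle of the grip, 34 mm above the flange's underside, 22 mm below the top. z up along the scale, x = the way the hook's mouth looks. 0.21 kg with hook.
- hook_seat (a point): Inner bottom of the scale's steel hook, 115 mm under scale_grip when unloaded; same axes. 8 mm round bar bent in the x-z plane: free tip at x +18 mm, its top 17 mm above the seat; back reaches x -20 mm; bar reaches 8 mm below the seat; rod's lower end 40 mm above the seat. A bar enters over the tip from +x.
- scale_hook (a joint): Spring extension in m, 0 unloaded to 0.105 at the stop; the hook moves away from the grip. 90 N/m, damped, held at 0 by about 0.15 N. The tote, of unknown weight from 4 to 9 N, stretches it 40 to 100 mm before it leaves the bench; after that the force on the hand rises no further.
- stand_rest (a point): Place of scale_grip when parked in the fixed stand, 149 mm over the bench; x, y: the stand's, which the parked scale shares. Two prongs along x, tops 115 mm up, 28 mm slot between for the barrel, open to -x (flare ends 48 mm out). The flange sits on them between 5 mm lips at x +-26 mm: lift 10 mm or more, then leave to -x.
- stand: The stand: origin under stand_rest on the bench, same axes. Foot 130 x 100 x 12 mm; post at x +35 to +45 mm, 56 mm wide, carrying the prongs. The parked scale's hook hangs under the prongs, its bottom 26 mm over the bench.
- tote_bail (a point): Middle of the crest of the tote's rigid bail, 104 mm above the tote's underside (centre of the bar). 8 mm round bar in the tote's y-z plane: level for 8 mm either way along y, then sloping down to y +-60 mm, 58 mm up, and straight down into the end walls. x axis: across the bail.
- tote_base (a point): Middle of the tote's underside, on the bench at the start; axes as tote_bail. Loose green steel tray, 90 mm (x) by 128 mm (y), 40 mm high, with bolts fixed inside that stay below its rim.
- jar_mid (a point): Clear screw jar with dark lid, 64 mm diameter, 99 mm high, bystander; its centre.
- tape_mid (a point): Roll of masking tape lying flat, 100 mm diameter, 25 mm high, bystander; its centre.
- block_mid (a point): Wood sanding block 64 x 112 x 35 mm, bystander; its centre.
- tote: The tote as a whole, origin and axes as tote_base.
- scale: The scale as a whole, origin on its axis at the underside of the flange, 34 mm under scale_grip; axes as scale_grip.
There are look-alikes about, which are no part of the job. Leave any turquoise look-alike of the scale alone.

How it is judged:
By the outcome, as a careful person would: the job done as asked, in the order asked, and still so for the second after the job is handed in, with the robot touching nothing.
It also fails if it takes over 72 s, if anything falls off the work surface, if the arm or the gripper's body presses on something with over 40 N, if the wrist force passes 120 N, or if a joint passes its speed limit or range.

## Robot

A 6-joint arm with a two-finger parallel gripper is mounted at the origin on a cart in front of the work surface, level with it; the furniture and walls round the work are solid. World frame = base frame: x ahead of the robot, y to its left, z up, the work surface at z = 0. Lengths are in m, angles in rad, forces in N, time in s.
With the tool pointing down it reaches from about 0.35 to 0.975 m from the base axis. Payload 4.9 kg.
Tool frame: the origin (TCP) lies on the centre line of the jaws, within the pads' length; the fingertips stand 14 mm ahead of it and the grasp point (between the pads) lies 5 mm behind it; y points along the fingers, z is the direction in which the jaws open and shut, and the axes are right-handed (so a half turn about y gives the same grasp; the last joint's range is limited). The gripper opens to 85 mm and grips with 20 to 120 N. Pads are 22 mm wide; open, the fingers measure 114 mm over their backs; the gripper's body (76 mm by 85 mm) begins 54 mm behind the grasp point. The pads swing forward as they close: fully open they stand 13 mm farther back than shut.
Start: joints at [-1.268, 0.053, 1.613, -0, 1.476, -0.119], TCP at [0.256, -0.57, 0.245] pointing down, gripper open.
Joint ranges: [-3.01, 3.01], [-1.01, 2.22], [0.06, 2.58], [-1.02, 4.17], [0.09, 2.62], [-3.14, 3.14]. Speed limits (rad/s): [2.57, 2.57, 3.14, 3.14, 3.14, 3.14].

## Interface

Orientations are given as a rotation vector (axis times angle).
In Python, from station import ctrl gives the robot as it stands.
- The arm moves only by the tool servo_tool, never from a script. Its arguments are lists of equal length, an entry for each row: "delta_pos": the shift along the tool's x, y, z in m, a list of three; "dr": the turn, a rotation vector about the tool's x, y, z in degrees, a list of three; "grip": the opening, from 0 (shut) to 1 (fully open). In form: {"delta_pos": [[x, y, z], ...], "dr": [[rx, ry, rz], ...], "grip": [grip, ...]}. A call has 1 to 5 rows; each row shifts and turns the pose as measured when the row begins, along the tool's axes as they then stand; what a row does not reach is not made up. A row lasts 1/8 s, in which the tool goes at most 62.5 mm and 10.7 degrees, less where a joint would pass 70% of its speed; a pose out of reach is approached as far as the arm can. A call is refused whole if a number of a shift passes 0.0625 or a number of a turn 10.7, either way. A call with a gripper value outside its range is refused whole. The fingers move at their own pace and stop on an object; "grip_force" is the grip in N (left out, the last holds). Time passes only in rows, so rows that do not move let the fingers close. It gives the time, the measured TCP pose, the force and the opening at its end, in the units of the state.
- ctrl.get_obs(): the state, without advancing time (a new reading comes with each control period).
- ctrl.get_image(name): name is "scene" or "top" or "wrist"; returns the picture (384x512x3 uint8, red, green, blue); there is no depth.
- ctrl.camera_params(name): a dict with "fovy" (degrees; the focal length in pixels is half the picture's height over the tangent of half this angle, whatever the lens; pixels are square), "cx", "cy" (the principal point, pixels), "k1" (the pictures are not rectified: a ray, as slopes to the right and down, at radius r is drawn at 1 + k1 r^2 times it, then the intrinsics apply), "eye" and "rotation" of the camera in the world. Camera axes: x right, y down, z forward; pixel columns grow to the right and rows downward; lengths in m; the calibration is good to about 2 mm. A picture is of the moment at which its call begins: read the wrist's pose just before it. camera_params takes no time and is no camera call; for the wrist camera it gives the pose at the moment of the call.
- ctrl.finish_job(): hands the job in, once; it reports no verdict.
Trained networks look in the newest picture that a camera, given by its name, has taken for a name from the list of things; names that differ only in an ending like _2 or _b are one class to them, and where a whole thing is asked for, a point or a joint stands for the part that bears it (a point fixed in the world has none). Each returns a list of dicts, best first, with "score" (0 to 1); they miss things now and then, are a little off and sometimes report something else, mostly with a low value. They report only what shows in the picture. A call takes as long as a camera call. They do not tell look-alikes from the thing itself.
- ctrl.masks_of(camera, label): "pixels" (384x512 bool, what is visible of it) and "extent" ([left, top, right, bottom] in pixels, round what is visible of it).
The state is a dict: "t": time; "q": joint angles; "dq": joint speeds; "effort": joint torques, N m; "tool_pos": TCP position; "tool_rot": TCP orientation; "contact_force": force on the tool from outside, world axes, zero at the start; "wrist_torque": the same for the moment, N m; "opening": finger opening in m.
Only numpy, scipy, OpenCV 4.12 (cv2) and the standard library are available. Lean on these libraries where they do the work, as an engineer would, in place of code of your own. Each camera call takes 0.05 s, during which the arm holds its last target.

## Working session

There is one attempt and no reset: what is moved stays moved. The work goes in short steps, Python scripts to look and compute and a tool call to move; the robot and the scene stay as the last step left them, time stands still between calls to the robot, and variables do not carry over. Pictures are saved under pics/ and viewed, and the job is handed in when it is done.

Besides the shell and the picture viewer there is one more tool, called after "Call:" as name(argument=value, ...) on one line, values as JSON. servo_tool: Moves the arm, as the interface text tells. Its arguments: {"type":"object","properties":{"delta_pos":{"type":"array","items":{"type":"array","items":{"type":"number"}}},"dr":{"type":"array","items":{"type":"array","items":{"type":"number"}}},"grip":{"type":"array","items":{"type":"number"}},"grip_force":{"type":"number"}},"required":["delta_pos","dr","grip"]}

```bash
ls; mkdir -p pics
python3 - <<'E'
from station import ctrl
import cv2
o=ctrl.get_obs()
for k in o: print(k,o[k])
for n in ["scene","top","wrist"]:
    im=ctrl.get_image(n); cv2.imwrite(f"pics/a_{n}.png",im[:,:,::-1])
    print(n,ctrl.camera_params(n))
E
```

```text
pics
t 0.0
q [-1.26799555e+00  5.33502575e-02  1.61429697e+00 -2.02977017e-06
  1.47600066e+00 -1.18980279e-01]
dq [ 7.56787707e-04  1.85186743e-03 -4.02544523e-05  1.67739802e-03
  5.27010035e-05 -6.45841751e-04]
effort [ 6.00263666e-04 -3.93682265e+01 -3.70172274e+01 -9.90034823e-05
  7.18138806e-03 -4.95258234e-06]
tool_pos [ 0.25569845 -0.56964789  0.24406531]
tool_rot [-0.42593456  1.99083852 -1.98667655]
contact_force [0.2535984  0.64439777 0.34655791]
wrist_torque [0.03212739 0.00016795 0.01390777]
opening 0.08542956663090343
scene {'fovy': 48.216893263080166, 'cx': 259.3955173914646, 'cy': 192.61524057038326, 'k1': -0.04282028965626276, 'eye': array([-0.40848758,  0.57974387,  0.67373571]), 'rotation': array([-1.13865102,  2.00989584, -1.26669008])}
top {'fovy': 45.68657417652325, 'cx': 254.6253456474396, 'cy': 199.0477979415968, 'k1': -0.17352180759695876, 'eye': array([ 0.37765007, -0.02241381,  1.18270377]), 'rotation': array([-2.12146668,  2.17606262, -0.15767132])}
wrist {'fovy': 59.70409832736937, 'cx': 252.02430306145246, 'cy': 195.07622242933436, 'k1': -0.006928798042246557, 'eye': array([ 0.3151304 , -0.54289412,  0.37330325]), 'rotation': array([ 2.44610324, -1.58629696, -0.20914656])}
```

View pics/a_scene.png

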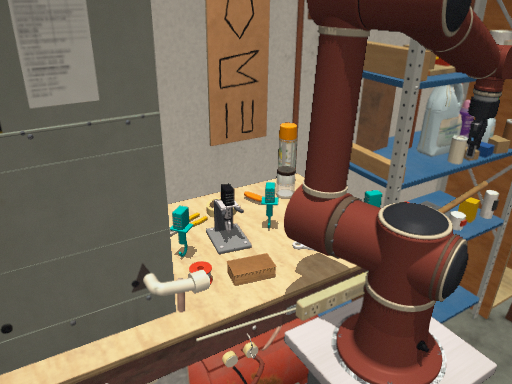

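View pics/a_top.png

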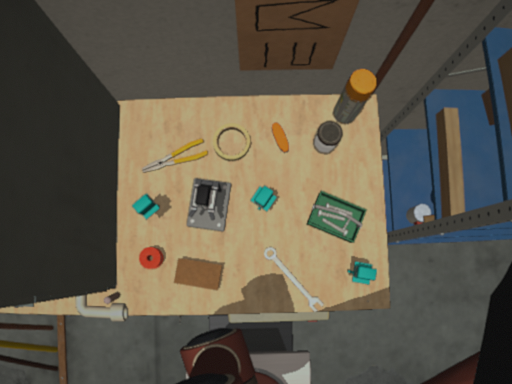

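View pics/a_wrist.png

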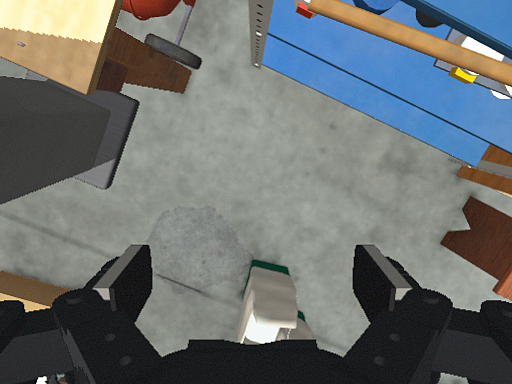

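```bash
cat > h.py <<'E'
import numpy as np, cv2
from scipy.spatial.transform import Rotation as R
from station import ctrl
def K(p):
    f=192/np.tan(np.radians(p['fovy'])/2); return f
def proj(p,P):
    P=np.atleast_2d(P); c=R.from_rotvec(p['rotation']).inv().apply(P-p['eye'])
    s=c[:,:2]/c[:,2:]; r2=(s**2).sum(1,keepdims=True); s=s*(1+p['k1']*r2)
    return s*K(p)+[p['cx'],p['cy']]
def ray(p,uv):
    d=(np.atleast_2d(uv)-[p['cx'],p['cy']])/K(p); s=d.copy()
    for _ in range(20): s=d/(1+p['k1']*(s**2).sum(1,keepdims=True))
    return R.from_rotvec(p['rotation']).apply(np.c_[s,np.ones(len(s))])
def atz(p,uv,z):
    v=ray(p,uv); return p['eye']+v*((z-p['eye'][2])/v[:,2])[:,None]
def crop(im,x0,y0,x1,y1,s,name,marks=[]):
    c=cv2.resize(im[y0:y1,x0:x1,::-1],None,fx=s,fy=s,interpolation=cv2.INTER_CUBIC)
    for (u,v) in marks: cv2.circle(c,(int((u-x0+.5)*s),int((v-y0+.5)*s)),2,(0,0,255),-1)
    cv2.imwrite("pics/"+name,c)
E
python3 - <<'E'
from h import *
im=ctrl.get_image("top"); p=ctrl.camera_params("top")
np.save("top.npy",im)
for l in ["tote","scale","stand","jar_mid","tape_mid","block_mid"]:
    for m in ctrl.masks_of("top",l)[:4]:
        px=m['pixels']; v,u=np.nonzero(px); c=[u.mean(),v.mean()]
        rect=cv2.minAreaRect(np.c_[u,v].astype(np.float32))
        print(l,round(m['score'],2),m['extent'],len(u),np.round(c,1),atz(p,[c],0.03)[0].round(3),rect)
    if l in("tote","scale","stand"):
        r=ctrl.masks_of("top",l); 
        if r: np.save(f"m_{l}.npy",r[0]['pixels'])
crop(im,170,160,300,250,6,"c1.png")
crop(im,290,170,400,300,5,"c2.png")
E
```

```text
tote 0.57 [305.6, 192.6, 366.1, 245.6] 1892 [336.3 216.5] [ 0.493 -0.236  0.03 ] ((336.4482421875, 216.37930297851562), (52.73747634887695, 37.510459899902344), 21.801406860351562)
scale 0.93 [352.4, 262.7, 379.9, 284.1] 395 [364.  272.9] [ 0.347 -0.301  0.03 ] ((364.4706115722656, 273.11767578125), (22.79834747314453, 19.887920379638672), 14.03624439239502)
scale 0.72 [192.1, 183.2, 218.8, 209.0] 442 [203.5 197.6] [0.551 0.102 0.03 ] ((203.78378295898438, 197.29730224609375), (21.371868133544922, 22.687061309814453), 9.462321281433105)
scale 0.7 [133.6, 194.5, 157.6, 216.6] 389 [145.2 206.4] [0.531 0.253 0.03 ] ((145.00001525878906, 206.00003051757812), (21.21320343017578, 18.384775161743164), 45.0)
scale 0.61 [250.5, 188.8, 273.3, 211.1] 392 [263.6 198.1] [ 0.545 -0.052  0.03 ] ((263.63482666015625, 198.08428955078125), (20.245962142944336, 21.729957580566406), 32.0053825378418)
stand 0.96 [185.2, 176.9, 230.9, 231.6] 1448 [209.  206.6] [0.527 0.088 0.03 ] ((207.27366638183594, 204.5126953125), (40.26793670654297, 50.53031539916992), 9.7824068069458)
jar_mid 0.57 [311.5, 119.0, 345.4, 155.6] 761 [327.2 136.8] [ 0.704 -0.224  0.03 ] ((327.1551513671875, 136.862060546875), (25.8116512298584, 34.53933334350586), 21.801406860351562)
tape_mid 0.57 [212.3, 122.8, 250.3, 161.9] 620 [230.7 141.1] [0.698 0.03  0.03 ] ((231.0, 141.5), (37.0, 36.0), 90.0)
block_mid 0.84 [170.2, 257.7, 222.5, 293.1] 1127 [197.4 273.8] [0.357 0.12  0.03 ] ((197.3378448486328, 273.4729919433594), (44.5521240234375, 26.139440536499023), 9.462321281433105)
```

View pics/c1.png

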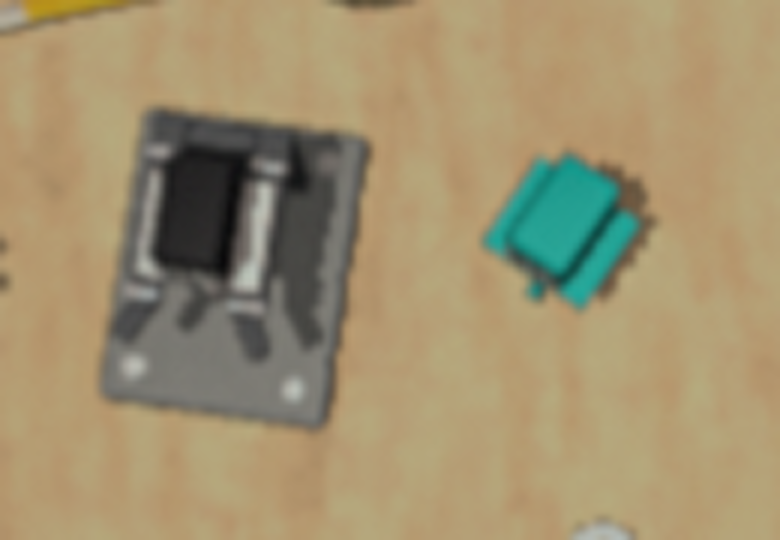

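View pics/c2.png

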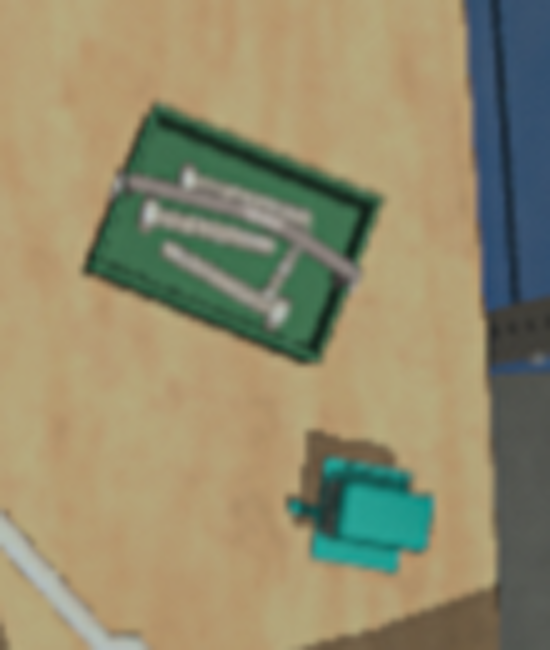

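Run:
```python
from h import *
p=ctrl.camera_params("top")
def rep(name,c,s,o,z):
    uv=np.array(c)/s+o-.5
    W=atz(p,uv,z); print(name,W.round(4).tolist(),'ctr',W.mean(0).round(4))
    for i in range(4):
        d=W[(i+1)%4]-W[i]; print('  len',np.linalg.norm(d).round(4),'ang',np.degrees(np.arctan2(d[1],d[0])).round(1))
rep('foot',[(150,107),(370,140),(322,428),(100,398)],6,[170,160],.012)
rep('griptop',[(175,147),(244,155),(228,277),(160,268)],6,[170,160],.171)
rep('tote',[(157,103),(382,198),(315,362),(88,272)],5,[290,170],.04)
W=atz(p,np.array([[265,218]])/5+[290,170]-.5,.108);print('bailcrest',W)
o=ctrl.get_obs();print(R.from_rotvec(o['tool_rot']).as_matrix().round(3))
```

```text
foot [[0.6075, 0.1273, 0.012], [0.5903, 0.0313, 0.012], [0.4655, 0.0542, 0.012], [0.4806, 0.1498, 0.012]] ctr [0.536  0.0907 0.012 ]
  len 0.0975 ang -100.2
  len 0.1269 ang 169.6
  len 0.0968 ang 81.0
  len 0.1289 ang -10.1
griptop [[0.5607, 0.0976, 0.171], [0.5569, 0.0715, 0.171], [0.5108, 0.0781, 0.171], [0.5149, 0.1036, 0.171]] ctr [0.5358 0.0877 0.171 ]
  len 0.0263 ang -98.2
  len 0.0466 ang 171.9
  len 0.0258 ang 81.0
  len 0.0462 ang -7.4
tote [[0.5608, -0.1982, 0.04], [0.5089, -0.312, 0.04], [0.4265, -0.2728, 0.04], [0.4754, -0.1593, 0.04]] ctr [ 0.4929 -0.2356  0.04  ]
  len 0.1251 ang -114.5
  len 0.0912 ang 154.6
  len 0.1236 ang 66.7
  len 0.0939 ang -24.5
bailcrest [[ 0.49300557 -0.23722779  0.108     ]]
[[-0.912  0.     0.409]
 [-0.409  0.    -0.912]
 [-0.    -1.    -0.   ]]
```

```bash
cat > plan.py <<'E'
from h import *
def plan(tgt,yaw,n,grip):
    """yaw: deg of tool z axis in world; tool y down"""
    o=ctrl.get_obs(); p=np.array(o['tool_pos']); r=R.from_rotvec(o['tool_rot'])
    T=np.array(tgt,float)
    zt=np.array([np.cos(np.radians(yaw)),np.sin(np.radians(yaw)),0]); yt=np.array([0,0,-1.])
    rt=R.from_matrix(np.c_[np.cross(yt,zt),yt,zt])
    D=(r.inv()*rt).as_rotvec()
    dp=[];dr=[]
    for i in range(n):
        ri=r*R.from_rotvec(D*i/n)
        dp.append(ri.inv().apply((T-p)/n).round(4).tolist()); dr.append(np.degrees(D/n).round(2).tolist())
    import json
    print('t',round(o['t'],2),'pos',p.round(4),'F',np.round(o['contact_force'],2),'open',round(o['opening'],4),'M',np.round(o['wrist_torque'],2),'rot err',np.degrees(D).round(2),'err',(T-p).round(4))
    print(json.dumps({"delta_pos":dp,"dr":dr,"grip":[grip]*n}))
if __name__=="__main__":
    import sys; a=[float(x) for x in sys.argv[1:]]
    plan(a[:3],a[3],int(a[4]),a[5])
E
python3 plan.py 0.256 -0.50 0.32 -70 2 1;python3 plan.py 0.45 0.04 0.36 -99.7 15 1
```

```text
t 0.65 pos [ 0.2559 -0.5702  0.2453] F [-0.17  1.18  0.39] open 0.0854 M [ 0.02  0.04 -0.  ] rot err [ 0.    4.17 -0.  ] err [0.0001 0.0702 0.0747]
{"delta_pos": [[-0.0144, -0.0373, -0.032], [-0.0133, -0.0374, -0.0325]], "dr": [[0.0, 2.08, -0.0], [0.0, 2.08, -0.0]], "grip": [1.0, 1.0]}
t 0.65 pos [ 0.2559 -0.5702  0.2453] F [-0.17  1.18  0.39] open 0.0854 M [ 0.02  0.04 -0.  ] rot err [ 0.   33.87 -0.  ] err [0.1941 0.6102 0.1147]
{"delta_pos": [[-0.0285, -0.0076, -0.0318], [-0.0272, -0.0076, -0.0329], [-0.0259, -0.0076, -0.034], [-0.0245, -0.0076, -0.035], [-0.0231, -0.0076, -0.0359], [-0.0217, -0.0076, -0.0368], [-0.0202, -0.0076, -0.0376], [-0.0187, -0.0076, -0.0384], [-0.0172, -0.0076, -0.0391], [-0.0156, -0.0076, -0.0397], [-0.0141, -0.0076, -0.0403], [-0.0125, -0.0076, -0.0408], [-0.0108, -0.0076, -0.0413], [-0.0092, -0.0076, -0.0417], [-0.0076, -0.0076, -0.042]], "dr": [[0.0, 2.26, -0.0], [0.0, 2.26, -0.0], [0.0, 2.26, -0.0], [0.0, 2.26, -0.0], [0.0, 2.26, -0.0], [0.0, 2.26, -0.0], [0.0, 2.26, -0.0], [0.0, 2.26, -0.0], [0.0, 2.26, -0.0], [0.0, 2.26, -0.0], [0.0, 2.26, -0.0], [0.0, 2.26, -0.0], [0.0, 2.26, -0.0], [0.0, 2.26, -0.0], [0.0, 2.26, -0.0]], "grip": [1.0, 1.0, 1.0, 1.0, 1.0, 1.0, 1.0, 1.0, 1.0, 1.0, 1.0, 1.0, 1.0, 1.0, 1.0]}
```

Call:
servo_tool(delta_pos=[[-0.03,-0.03,-0.033],[-0.03,-0.03,-0.034],[-0.028,-0.03,-0.036],[-0.026,-0.02,-0.038],[-0.025,0,-0.038]], dr=[[0,2.5,0],[0,2.5,0],[0,2.5,0],[0,2.5,0],[0,2.5,0]], grip=[1,1,1,1,1])

```text
t: 1.27
tool_pos: [0.3302, -0.3515, 0.3584]
tool_rot: [-0.202, 2.122, -2.118]
contact_force: [0.1, -0.7, -0.4]
opening: 0.086
```

```bash
python3 plan.py 0.43 0.04 0.36 -99.7 10 1
```

```text
t 1.27 pos [ 0.3302 -0.3515  0.3584] F [ 0.12 -0.72 -0.42] open 0.086 M [ 0.04 -0.07 -0.03] rot err [ 0.12 20.66 -0.08] err [0.0998 0.3915 0.0016]
{"delta_pos": [[-0.0172, -0.0001, -0.0365], [-0.0159, -0.0001, -0.0371], [-0.0146, -0.0001, -0.0377], [-0.0132, -0.0001, -0.0382], [-0.0118, -0.0001, -0.0386], [-0.0104, -0.0001, -0.039], [-0.009, -0.0001, -0.0394], [-0.0076, -0.0001, -0.0397], [-0.0061, -0.0001, -0.0399], [-0.0047, -0.0002, -0.0401]], "dr": [[0.01, 2.07, -0.01], [0.01, 2.07, -0.01], [0.01, 2.07, -0.01], [0.01, 2.07, -0.01], [0.01, 2.07, -0.01], [0.01, 2.07, -0.01], [0.01, 2.07, -0.01], [0.01, 2.07, -0.01], [0.01, 2.07, -0.01], [0.01, 2.07, -0.01]], "grip": [1.0, 1.0, 1.0, 1.0, 1.0, 1.0, 1.0, 1.0, 1.0, 1.0]}
```

Call:
servo_tool(delta_pos=[[-0.017,0,-0.037],[-0.016,0,-0.037],[-0.015,0,-0.038],[-0.013,0,-0.038],[-0.012,0,-0.039]], dr=[[0,2.1,0],[0,2.1,0],[0,2.1,0],[0,2.1,0],[0,2.1,0]], grip=[1,1,1,1,1])

```text
t: 1.9
tool_pos: [0.382, -0.1483, 0.3608]
tool_rot: [0.005, 2.217, -2.219]
contact_force: [0.2, -0.7, 0.6]
opening: 0.0852
```

Call:
servo_tool(delta_pos=[[-0.01,0,-0.039],[-0.009,0,-0.039],[-0.008,0,-0.039],[-0.006,0,-0.04],[-0.005,0,-0.04]], dr=[[0,2.1,0],[0,2.1,0],[0,2.1,0],[0,2.1,0],[0,2.1,0]], grip=[1,1,1,1,1])

```text
t: 2.52
tool_pos: [0.4353, 0.0523, 0.3623]
tool_rot: [-0.213, -2.126, 2.129]
contact_force: [0.7, -0.3, 1.1]
opening: 0.0852
```

```bash
python3 - <<'E'
from h import *
im=ctrl.get_image("wrist"); cv2.imwrite("pics/w1.png",im[:,:,::-1]); np.save("w1.npy",im)
import pickle; p=ctrl.camera_params("wrist"); pickle.dump(p,open("w1.pkl","wb")); print(p)
E
python3 plan.py 0.536 0.089 0.36 -99.7 3 1
```

```text
{'fovy': 59.70409832736937, 'cx': 252.02430306145246, 'cy': 195.07622242933436, 'k1': -0.006928798042246557, 'eye': array([0.49825142, 0.04417807, 0.49174428]), 'rotation': array([ 1.89495225, -2.28651327, -0.28946149])}
t 2.58 pos [0.4358 0.0559 0.3621] F [-2.35  1.27 -0.41] open 0.085 M [0.07 0.13 0.02] rot err [ 0.18 -0.91 -0.61] err [ 0.1002  0.0331 -0.0021]
{"delta_pos": [[-0.0308, 0.0011, -0.017], [-0.0309, 0.001, -0.0168], [-0.031, 0.0008, -0.0167]], "dr": [[0.06, -0.3, -0.2], [0.06, -0.3, -0.2], [0.06, -0.3, -0.2]], "grip": [1.0, 1.0, 1.0]}
```

View pics/w1.png

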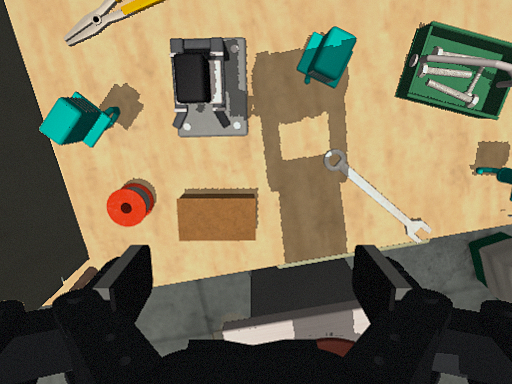

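```bash
cat > model.py <<'E'
from h import *
def box(x0,x1,y0,y1,z):return [(x0,y0,z),(x1,y0,z),(x1,y1,z),(x0,y1,z)]
def place(pts,x,y,yaw):
    return R.from_euler('z',yaw,degrees=True).apply(np.array(pts,float))+[x,y,0]
stand_pts=box(-.022,.022,-.014,.014,.171)+box(-.022,.022,-.025,.025,.121)+box(.035,.045,-.028,.028,.115)
E
python3 - <<'E'
from model import *
import pickle
im=np.load("w1.npy");p=pickle.load(open("w1.pkl","rb"))
print(proj(p,place(stand_pts,.536,.089,-9.7)).round(1).tolist())
crop(im,160,25,260,145,6,"w1c.png",proj(p,place(stand_pts,.536,.089,-9.7)))
p=ctrl.camera_params("top");im=np.load("top.npy")
crop(im,180,165,240,240,8,"t1c.png",proj(p,place(stand_pts,.536,.089,-9.7)))
E
```

```text
[[213.1, 101.8], [210.8, 50.7], [179.5, 51.4], [182.8, 102.4], [228.7, 102.7], [227.2, 58.7], [179.1, 59.7], [182.0, 103.6], [230.1, 46.3], [229.8, 35.9], [175.9, 37.0], [176.6, 47.3]]
```

View pics/w1c.png

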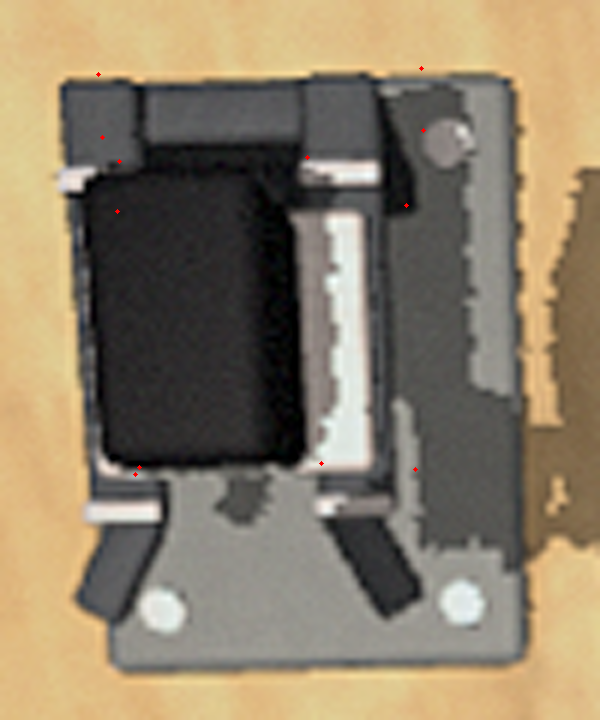

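View pics/t1c.png

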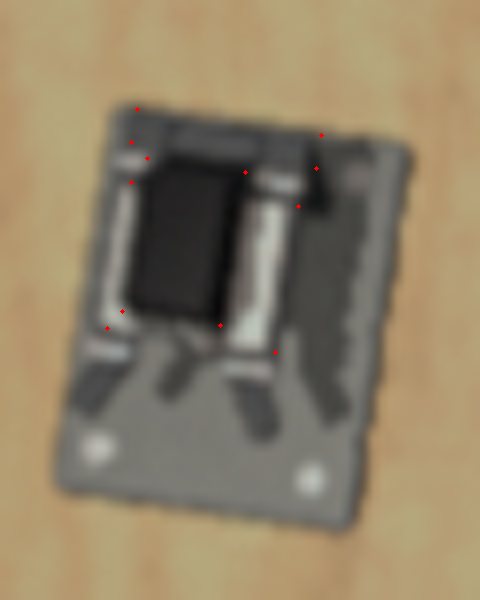

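```bash
python3 plan.py 0.47 0.089 0.31 -99.7 2 1
```

```text
t 2.58 pos [0.4358 0.0559 0.3621] F [-2.35  1.27 -0.41] open 0.085 M [0.07 0.13 0.02] rot err [ 0.18 -0.91 -0.61] err [ 0.0342  0.0331 -0.0521]
{"delta_pos": [[-0.0135, 0.0263, -0.0193], [-0.0138, 0.0262, -0.0193]], "dr": [[0.09, -0.46, -0.3], [0.09, -0.46, -0.3]], "grip": [1.0, 1.0]}
```

Call:
servo_tool(delta_pos=[[-0.0135,0.026,-0.019],[-0.014,0.026,-0.019],[0,0,0],[0,0,0]], dr=[[0,-0.5,-0.3],[0,-0.5,-0.3],[0,0,0],[0,0,0]], grip=[1,1,1,1])

```text
t: 3.08
tool_pos: [0.4711, 0.0908, 0.3116]
tool_rot: [-0.179, -2.141, 2.135]
contact_force: [0.6, 0.7, 0.4]
opening: 0.0855
```

```bash
cat > look.py <<'E'
from model import *
import pickle,sys
n=sys.argv[1]; cam=sys.argv[2]
p=ctrl.camera_params(cam); o=ctrl.get_obs(); im=ctrl.get_image(cam); cv2.imwrite(f"pics/{n}.png",im[:,:,::-1]); np.save(n+".npy",im); pickle.dump(p,open(n+".pkl","wb"))
print(o['t'],o['tool_pos'],np.abs(o['dq']).max())
E
python3 look.py w2 wrist; python3 plan.py 0.536 0.089 0.31 -99.7 2 1
python3 - <<'E'
from model import *
import pickle
im=np.load("w2.npy");p=pickle.load(open("w2.pkl","rb"))
pr=proj(p,place(stand_pts,.536,.089,-9.7)); print(pr.round(0).tolist())
u,v=pr.mean(0).astype(int); print(u,v)
crop(im,max(u-70,0),max(v-75,0),u+70,v+85,4,"w2c.png",pr)
E
```

```text
3.075 [0.47108297 0.09081114 0.311564  ] 0.01068929734806834
t 3.12 pos [0.471  0.0907 0.3115] F [-0.5  -0.03 -0.62] open 0.0854 M [0.   0.06 0.05] rot err [ 0.18  0.31 -0.2 ] err [ 0.065  -0.0017 -0.0015]
{"delta_pos": [[-0.0322, 0.0009, -0.0045], [-0.0322, 0.0008, -0.0045]], "dr": [[0.09, 0.16, -0.1], [0.09, 0.16, -0.1]], "grip": [1.0, 1.0]}
[[259.0, 136.0], [260.0, 78.0], [223.0, 78.0], [224.0, 136.0], [270.0, 132.0], [271.0, 82.0], [216.0, 82.0], [217.0, 131.0], [274.0, 68.0], [274.0, 56.0], [212.0, 56.0], [213.0, 68.0]]
242 91
```

View pics/w2c.png

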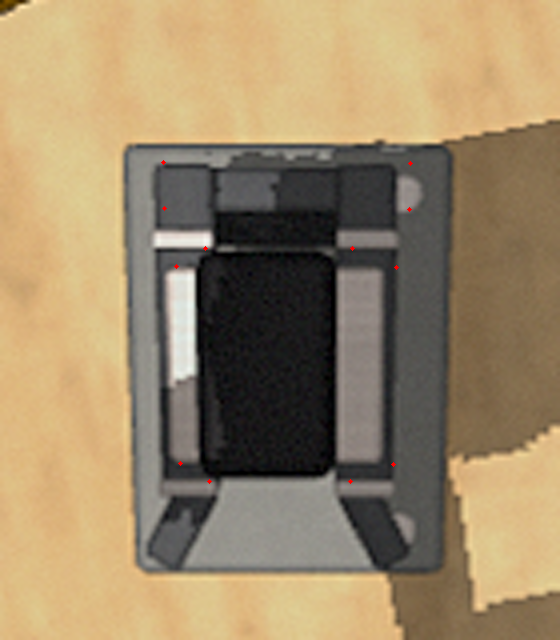

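```bash
python3 plan.py 0.536 0.0915 0.22 -99.7 3 1
```

```text
t 3.12 pos [0.471  0.0907 0.3115] F [-0.5  -0.03 -0.62] open 0.0854 M [0.   0.06 0.05] rot err [ 0.18  0.31 -0.2 ] err [ 0.065   0.0008 -0.0915]
{"delta_pos": [[-0.0212, 0.0306, -0.0037], [-0.0213, 0.0305, -0.0038], [-0.0213, 0.0305, -0.0038]], "dr": [[0.06, 0.1, -0.07], [0.06, 0.1, -0.07], [0.06, 0.1, -0.07]], "grip": [1.0, 1.0, 1.0]}
```

Call:
servo_tool(delta_pos=[[-0.021,0.031,-0.004],[-0.021,0.03,-0.004],[-0.021,0.03,-0.004],[0,0,0]], dr=[[0,0.1,-0.1],[0,0.1,-0.1],[0,0.1,-0.1],[0,0,0]], grip=[1,1,1,1])

```text
t: 3.62
tool_pos: [0.539, 0.0898, 0.2264]
tool_rot: [-0.197, -2.14, 2.131]
contact_force: [0.1, -0.2, -0.5]
opening: 0.0852
```

```bash
python3 plan.py 0.536 0.0915 0.146 -99.7 3 1
```

```text
t 3.62 pos [0.539  0.0898 0.2264] F [ 0.11 -0.22 -0.51] open 0.0852 M [-0.02 -0.03 -0.01] rot err [ 0.29 -0.21 -0.59] err [-0.003   0.0017 -0.0804]
{"delta_pos": [[0.0014, 0.0268, -0.0003], [0.0013, 0.0268, -0.0003], [0.0012, 0.0268, -0.0003]], "dr": [[0.1, -0.07, -0.2], [0.1, -0.07, -0.2], [0.1, -0.07, -0.2]], "grip": [1.0, 1.0, 1.0]}
```

Call:
servo_tool(delta_pos=[[0.0015,0.027,-0.0005],[0.001,0.027,-0.0005],[0.001,0.026,0],[0,0,0]], dr=[[0.1,0,-0.2],[0.1,0,-0.2],[0.1,0,-0.2],[0,0,0]], grip=[1,1,1,1])

```text
t: 4.12
tool_pos: [0.5392, 0.09, 0.1555]
tool_rot: [-0.202, -2.137, 2.135]
contact_force: [-0.2, 0.3, -0.5]
opening: 0.085
```

```bash
python3 plan.py 0.536 0.0915 0.146 -99.7 1 1
```

```text
t 4.12 pos [0.5392 0.09   0.1555] F [-0.21  0.32 -0.46] open 0.085 M [-0.03  0.02 -0.  ] rot err [ 0.12 -0.34 -0.77] err [-0.0032  0.0015 -0.0095]
{"delta_pos": [[0.0035, 0.0095, -0.0009]], "dr": [[0.12, -0.34, -0.77]], "grip": [1.0]}
```

Call:
servo_tool(delta_pos=[[0.0035,0.0095,-0.001],[0.001,0.001,0]], dr=[[0,-0.3,-0.8],[0,0,0]], grip=[1,1])

```text
t: 4.38
tool_pos: [0.5367, 0.0916, 0.1492]
tool_rot: [-0.188, -2.138, 2.132]
contact_force: [0.1, 1.3, -0.5]
opening: 0.0856
```

```bash
python3 plan.py 0.536 0.0915 0.146 -99.7 1 1;python3 look.py w3 wrist
```

```text
t 4.38 pos [0.5367 0.0916 0.1492] F [ 0.13  1.25 -0.51] open 0.0856 M [-0.05 -0.01  0.02] rot err [ 0.2  -0.05 -0.3 ] err [-0.0007 -0.0001 -0.0032]
{"delta_pos": [[0.0007, 0.0032, 0.0003]], "dr": [[0.2, -0.05, -0.3]], "grip": [1.0]}
4.375 [0.53674733 0.09163997 0.14923206] 0.03935158272303141
```

View pics/w3.png

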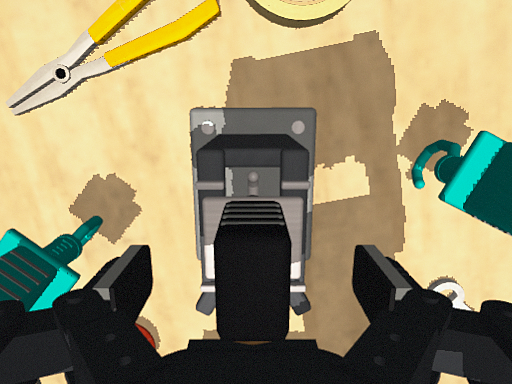

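Call:
servo_tool(delta_pos=[[0.0005,0.003,0],[0,0,0],[0,0,0],[0,0,0]], dr=[[0.2,0,-0.3],[0,0,0],[0,0,0],[0,0,0]], grip=[0.25,0.25,0.25,0.25], grip_force=70)

```text
t: 4.92
tool_pos: [0.5377, 0.0918, 0.1485]
tool_rot: [-0.186, -2.135, 2.134]
contact_force: [0.8, 0.3, -0.0]
opening: 0.0274
```

```bash
python3 plan.py 0.536 0.0915 0.146 -99.7 1 0
```

```text
t 4.92 pos [0.5377 0.0918 0.1485] F [ 0.82  0.28 -0.03] open 0.0274 M [-0.04  0.07  0.05] rot err [ 0.03 -0.04 -0.22] err [-0.0017 -0.0003 -0.0025]
{"delta_pos": [[0.0017, 0.0025, 0.0006]], "dr": [[0.03, -0.04, -0.22]], "grip": [0.0]}
```

Call:
servo_tool(delta_pos=[[0,0,0],[0,-0.008,0],[0,-0.009,0],[0,-0.008,0],[0,0,0]], dr=[[0,0,0],[0,0,0],[0,0,0],[0,0,0],[0,0,0]], grip=[0,0,0,0,0], grip_force=70)

```text
t: 5.55
tool_pos: [0.537, 0.0919, 0.1743]
tool_rot: [-0.184, -2.134, 2.133]
contact_force: [-0.3, 0.4, -2.5]
opening: 0.0274
```

```bash
python3 plan.py 0.425 0.1108 0.17 -99.7 4 0; python3 look.py w4 wrist;  python3 look.py s4 scene
```

```text
t 5.55 pos [0.537  0.0919 0.1743] F [-0.26  0.35 -2.48] open 0.0274 M [-0.03 -0.02  0.04] rot err [ 0.02 -0.04 -0.12] err [-0.112   0.0189 -0.0043]
{"delta_pos": [[0.0284, 0.001, 0.0001], [0.0284, 0.001, 0.0001], [0.0284, 0.001, 0.0001], [0.0284, 0.0011, 0.0001]], "dr": [[0.0, -0.01, -0.03], [0.0, -0.01, -0.03], [0.0, -0.01, -0.03], [0.0, -0.01, -0.03]], "grip": [0.0, 0.0, 0.0, 0.0]}
5.55 [0.53697956 0.09187558 0.17430835] 0.011363625483732301
5.6 [0.5366829  0.091878   0.17376588] 0.011167865502375238
```

View pics/w4.png

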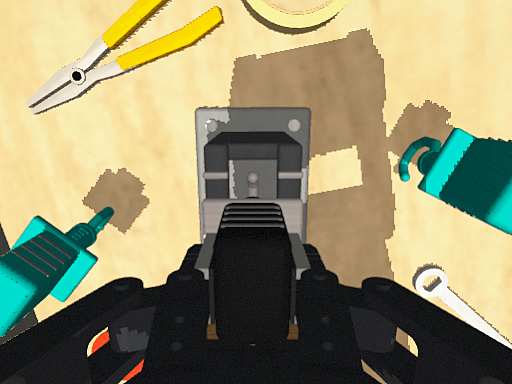

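View pics/s4.png

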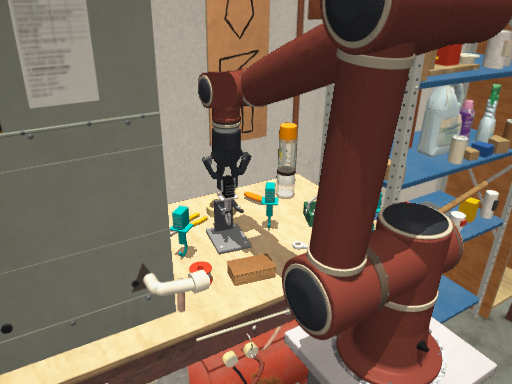

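Call:
servo_tool(delta_pos=[[0.02,0,0],[0.028,0,0],[0.028,0,0],[0.028,0,0],[0.015,0,0]], dr=[[0,0,0],[0,0,0],[0,0,0],[0,0,0],[0,0,0]], grip=[0,0,0,0,0])

```text
t: 6.28
tool_pos: [0.4153, 0.1122, 0.1711]
tool_rot: [-0.179, -2.13, 2.131]
contact_force: [-0.3, 0.2, -2.4]
opening: 0.0275
```

```bash
python3 plan.py 0.425 0.1108 0.30 -99.7 4 0
```

```text
t 6.28 pos [0.4153 0.1122 0.1711] F [-0.25  0.23 -2.35] open 0.0275 M [ 0.04 -0.01  0.  ] rot err [-0.05 -0.1   0.19] err [ 0.0097 -0.0014  0.1289]
{"delta_pos": [[-0.0023, -0.0322, -0.0001], [-0.0024, -0.0322, -0.0001], [-0.0024, -0.0322, -0.0001], [-0.0024, -0.0322, -0.0001]], "dr": [[-0.01, -0.02, 0.05], [-0.01, -0.02, 0.05], [-0.01, -0.02, 0.05], [-0.01, -0.02, 0.05]], "grip": [0.0, 0.0, 0.0, 0.0]}
```

Call:
servo_tool(delta_pos=[[0,-0.03,0],[0,-0.035,0],[0,-0.035,0],[0,-0.035,0],[0,-0.01,0]], dr=[[0,0,0],[0,0,0],[0,0,0],[0,0,0],[0,0,0]], grip=[0,0,0,0,0])

```text
t: 6.9
tool_pos: [0.4124, 0.1123, 0.3157]
tool_rot: [-0.17, -2.126, 2.13]
contact_force: [-0.2, -0.3, -2.5]
opening: 0.0272
```

```bash
python3 plan.py 0.40 -0.194 0.31 -114.5 10 0
```

```text
t 6.9 pos [0.4124 0.1123 0.3157] F [-0.18 -0.31 -2.48] open 0.0272 M [ 0.02 -0.03  0.02] rot err [-0.23 14.76  0.57] err [-0.0124 -0.3063 -0.0057]
{"delta_pos": [[-0.004, 0.0006, 0.0304], [-0.0047, 0.0006, 0.0303], [-0.0055, 0.0006, 0.0302], [-0.0063, 0.0006, 0.03], [-0.0071, 0.0006, 0.0298], [-0.0078, 0.0006, 0.0296], [-0.0086, 0.0006, 0.0294], [-0.0093, 0.0006, 0.0292], [-0.0101, 0.0006, 0.0289], [-0.0108, 0.0006, 0.0287]], "dr": [[-0.02, 1.48, 0.06], [-0.02, 1.48, 0.06], [-0.02, 1.48, 0.06], [-0.02, 1.48, 0.06], [-0.02, 1.48, 0.06], [-0.02, 1.48, 0.06], [-0.02, 1.48, 0.06], [-0.02, 1.48, 0.06], [-0.02, 1.48, 0.06], [-0.02, 1.48, 0.06]], "grip": [0.0, 0.0, 0.0, 0.0, 0.0, 0.0, 0.0, 0.0, 0.0, 0.0]}
```

Call:
servo_tool(delta_pos=[[-0.004,0,0.03],[-0.005,0,0.03],[-0.0055,0,0.03],[-0.006,0,0.03],[-0.007,0,0.03]], dr=[[0,1.5,0.1],[0,1.5,0.1],[0,1.5,0.1],[0,1.5,0],[0,1.5,0]], grip=[0,0,0,0,0])

```text
t: 7.52
tool_pos: [0.4041, -0.0424, 0.3091]
tool_rot: [-0.296, -2.052, 2.057]
contact_force: [0.9, 0.5, -2.9]
opening: 0.0273
```

Call:
servo_tool(delta_pos=[[-0.008,0,0.03],[-0.0085,0,0.03],[-0.009,0,0.03],[-0.01,0,0.025],[-0.009,0,0.015]], dr=[[0,1.5,0.1],[0,1.5,0.1],[0,1.5,0.1],[0,1.5,0],[0,1.5,0]], grip=[0,0,0,0,0])

```text
t: 8.15
tool_pos: [0.3983, -0.1841, 0.2996]
tool_rot: [-0.418, -1.972, 1.971]
contact_force: [-0.5, 0.7, -2.2]
opening: 0.027
```

Call:
servo_tool(delta_pos=[[0,0,0],[0,0,0]], dr=[[0,0,0],[0,0,0]], grip=[0,0])

```text
t: 8.4
tool_pos: [0.3981, -0.1839, 0.2978]
tool_rot: [-0.415, -1.972, 1.967]
contact_force: [0.1, -0.2, -1.4]
opening: 0.0272
```

```bash
python3 plan.py 0.40 -0.194 0.31 -114.5 1 0; python3 look.py w5 wrist
```

```text
t 8.4 pos [ 0.3981 -0.1839  0.2978] F [ 0.06 -0.16 -1.41] open 0.0272 M [ 0.04 -0.07  0.01] rot err [-0.16 -0.61  1.33] err [ 0.0019 -0.0101  0.0122]
{"delta_pos": [[-0.0058, -0.0123, 0.0083]], "dr": [[-0.16, -0.61, 1.33]], "grip": [0.0]}
8.4 [ 0.39805058 -0.1839339   0.29778418] 0.006833245426652236
```

View pics/w5.png

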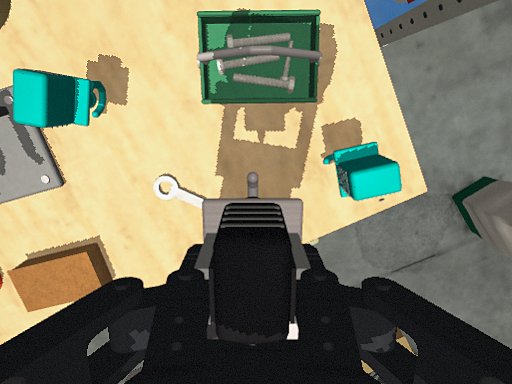

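```bash
cat >> model.py <<'E'
tote_pts=box(-.045,.045,-.064,.064,.04)+[(0,-.06,.058),(0,-.008,.104),(0,.008,.104),(0,.06,.058)]
E
cat > fit.py <<'E'
from model import *
import pickle,sys
from scipy.optimize import least_squares
E
python3 - <<'E'
from model import *
import pickle
im=np.load("w5.npy");p=pickle.load(open("w5.pkl","rb"))
pr=proj(p,place(tote_pts,.493,-.236,-24.5)); print(pr.round(0).tolist())
crop(im,185,0,335,120,5,"w5c.png",pr)
E
```

```text
[[316.0, 101.0], [319.0, 11.0], [195.0, 13.0], [200.0, 103.0], [317.0, 56.0], [268.0, 50.0], [250.0, 51.0], [199.0, 57.0]]
```

View pics/w5c.png

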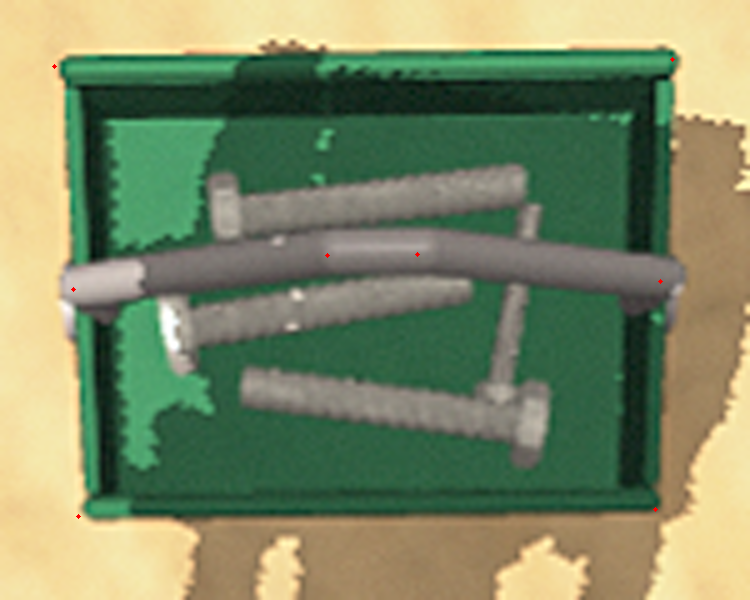

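```bash
python3 plan.py 0.435 -0.211 0.195 -114.5 5 0
```

```text
t 8.45 pos [ 0.398  -0.1839  0.2978] F [ 0.16  0.24 -1.3 ] open 0.0277 M [-0.    0.02  0.03] rot err [-0.17 -0.6   1.32] err [ 0.037  -0.0271 -0.1028]
{"delta_pos": [[-0.0095, 0.0204, 0.0017], [-0.0094, 0.0204, 0.0018], [-0.0093, 0.0204, 0.0018], [-0.0092, 0.0205, 0.0018], [-0.0091, 0.0205, 0.0018]], "dr": [[-0.03, -0.12, 0.26], [-0.03, -0.12, 0.26], [-0.03, -0.12, 0.26], [-0.03, -0.12, 0.26], [-0.03, -0.12, 0.26]], "grip": [0.0, 0.0, 0.0, 0.0, 0.0]}
```

Call:
servo_tool(delta_pos=[[-0.0095,0.0205,0.002],[-0.0095,0.0205,0.002],[-0.009,0.0205,0.002],[-0.009,0.0205,0.002],[-0.005,0.014,0.001]], dr=[[0,-0.1,0.3],[0,-0.1,0.3],[0,-0.1,0.3],[0,-0.1,0.3],[0,-0.1,0.3]], grip=[0,0,0,0,0])

```text
t: 9.07
tool_pos: [0.4343, -0.2065, 0.2015]
tool_rot: [-0.436, -1.988, 1.998]
contact_force: [0.6, -0.8, -2.2]
opening: 0.0273
```

Call:
servo_tool(delta_pos=[[0,0,0]], dr=[[0,0,0]], grip=[0])

```text
t: 9.2
tool_pos: [0.4339, -0.2056, 0.2003]
tool_rot: [-0.432, -1.988, 1.996]
contact_force: [0.5, 0.4, -2.1]
opening: 0.0272
```

```bash
python3 plan.py 0.440 -0.2132 0.192 -114.5 1 0; python3 look.py w6 wrist
```

```text
t 9.2 pos [ 0.4339 -0.2056  0.2003] F [ 0.47  0.36 -2.05] open 0.0272 M [ 0.01  0.01 -0.03] rot err [-0.13  0.4  -0.44] err [ 0.0061 -0.0076 -0.0083]
{"delta_pos": [[-0.0086, 0.0084, 0.0044]], "dr": [[-0.13, 0.4, -0.44]], "grip": [0.0]}
9.2 [ 0.43392937 -0.20564026  0.20033141] 0.018033277133329386
```

View pics/w6.png

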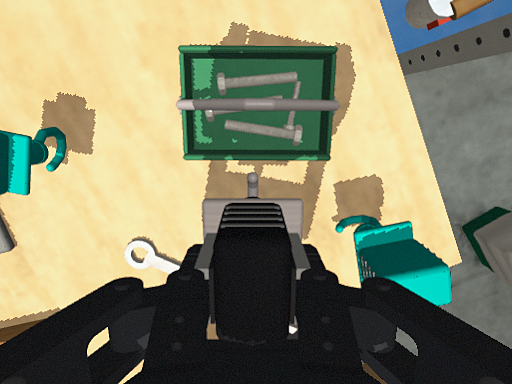

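Call:
servo_tool(delta_pos=[[-0.003,0.009,0.005],[0,0,0]], dr=[[0,0.4,-0.4],[0,0,0]], grip=[0,0])

```text
t: 9.5
tool_pos: [0.4357, -0.2123, 0.1936]
tool_rot: [-0.435, -1.983, 1.991]
contact_force: [-0.1, 0.0, -1.5]
opening: 0.0272
```

```bash
python3 plan.py 0.4945 -0.2384 0.192 -114.5 4 0; python3 look.py w7 wrist
python3 - <<'E'
from model import *
import pickle
im=np.load("w7.npy");p=pickle.load(open("w7.pkl","rb"))
pr=proj(p,place(tote_pts,.4935,-.238,-24.5)); print(pr.round(0).tolist())
crop(im,165,30,355,220,3,"w7c.png",pr)
E
```

```text
t 9.5 pos [ 0.4357 -0.2123  0.1936] F [-0.15  0.01 -1.48] open 0.0272 M [-0.02  0.02  0.01] rot err [-0.17 -0.01 -0.27] err [ 0.0588 -0.0261 -0.0016]
{"delta_pos": [[-0.0161, 0.0005, -0.0002], [-0.0161, 0.0004, -0.0002], [-0.0161, 0.0004, -0.0002], [-0.0161, 0.0004, -0.0002]], "dr": [[-0.04, -0.0, -0.07], [-0.04, -0.0, -0.07], [-0.04, -0.0, -0.07], [-0.04, -0.0, -0.07]], "grip": [0.0, 0.0, 0.0, 0.0]}
9.5 [ 0.43569061 -0.21230005  0.19357299] 0.021643592956992096
[[326.0, 163.0], [332.0, 50.0], [169.0, 50.0], [176.0, 164.0], [329.0, 109.0], [264.0, 109.0], [238.0, 109.0], [173.0, 109.0]]
```

View pics/w7c.png

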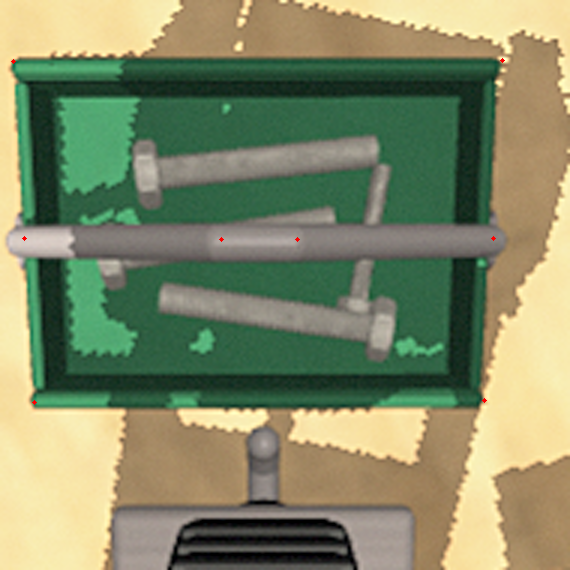

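Call:
servo_tool(delta_pos=[[-0.013,0.001,0],[-0.013,0.0005,0],[-0.012,0.0005,0],[0,0,0]], dr=[[0,0,0],[0,0,0],[0,0,0],[0,0,0]], grip=[0,0,0,0])

```text
t: 10.05
tool_pos: [0.4741, -0.23, 0.1937]
tool_rot: [-0.44, -1.983, 1.993]
contact_force: [-0.6, 0.3, -2.6]
opening: 0.0269
```

```bash
python3 plan.py 0.4945 -0.2384 0.192 -114.5 2 0; python3 look.py w8 wrist
```

```text
t 10.05 pos [ 0.4741 -0.23    0.1937] F [-0.63  0.25 -2.58] open 0.0269 M [-0.06  0.02  0.02] rot err [-0.2  -0.01 -0.5 ] err [ 0.0204 -0.0084 -0.0017]
{"delta_pos": [[-0.011, 0.0009, -0.0004], [-0.011, 0.0009, -0.0004]], "dr": [[-0.1, -0.0, -0.25], [-0.1, -0.0, -0.25]], "grip": [0.0, 0.0]}
10.05 [ 0.47409689 -0.22997982  0.19366104] 0.009161117969905092
```

View pics/w8.png

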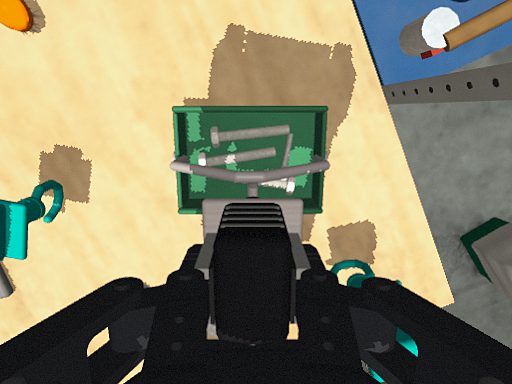

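Call:
servo_tool(delta_pos=[[-0.011,0.001,0],[-0.011,0.001,0],[0,0,0]], dr=[[0,0,-0.2],[0,0,-0.2],[0,0,0]], grip=[0,0,0])

```text
t: 10.48
tool_pos: [0.495, -0.2394, 0.1914]
tool_rot: [-0.431, -1.982, 1.989]
contact_force: [-1.1, -0.2, -1.5]
opening: 0.0272
```

```bash
python3 plan.py 0.4945 -0.2384 0.215 -114.5 2 0; python3 look.py w9 wrist; python3 look.py t9 top;python3 look.py s9 scene
python3 - <<'E'
from h import *
crop(np.load("s9.npy"),280,150,420,260,5,"s9c.png")
crop(np.load("t9.npy"),280,150,420,260,5,"t9c.png")
E
```

```text
t 10.47 pos [ 0.495  -0.2394  0.1914] F [-1.06 -0.16 -1.53] open 0.0272 M [ 0.04 -0.03  0.  ] rot err [-0.19 -0.01 -0.04] err [-0.0005  0.001   0.0236]
{"delta_pos": [[0.0004, -0.0118, -0.0003], [0.0004, -0.0118, -0.0003]], "dr": [[-0.1, -0.0, -0.02], [-0.1, -0.0, -0.02]], "grip": [0.0, 0.0]}
10.475 [ 0.4949898  -0.23943456  0.19141428] 0.008606875607393415
10.525 [ 0.49469114 -0.23927602  0.1913967 ] 0.015355522771575102
10.575 [ 0.49443583 -0.23913955  0.19139947] 0.01115450730153707
```

View pics/w9.png

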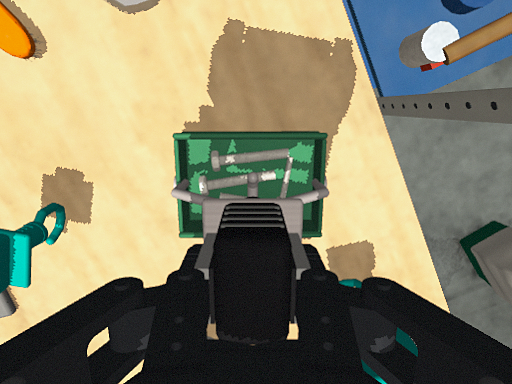

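View pics/s9.png

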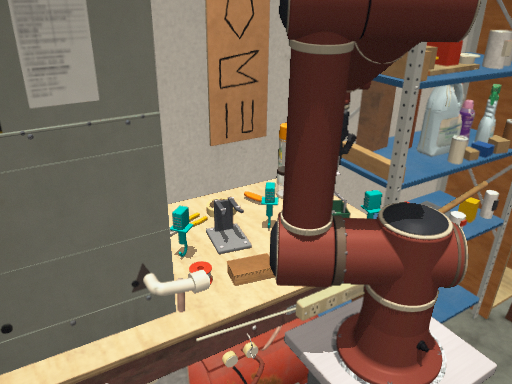

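Call:
servo_tool(delta_pos=[[0,-0.012,0],[0,-0.012,0],[0,-0.012,0],[0,-0.012,0],[0,0,0]], dr=[[0,0,0],[0,0,0],[0,0,0],[0,0,0],[0,0,0]], grip=[0,0,0,0,0])

```text
t: 11.25
tool_pos: [0.4938, -0.2386, 0.2432]
tool_rot: [-0.432, -1.981, 1.989]
contact_force: [0.3, -0.1, -5.7]
opening: 0.027
```

```bash
python3 plan.py 0.4945 -0.2384 0.26 -114.5 2 0; python3 look.py w10 wrist
```

```text
t 11.25 pos [ 0.4938 -0.2386  0.2432] F [ 0.27 -0.11 -5.74] open 0.027 M [-0.16 -0.12 -0.  ] rot err [-0.2  -0.02 -0.08] err [0.0007 0.0002 0.0168]
{"delta_pos": [[-0.0003, -0.0084, -0.0002], [-0.0003, -0.0084, -0.0002]], "dr": [[-0.1, -0.01, -0.04], [-0.1, -0.01, -0.04]], "grip": [0.0, 0.0]}
11.25 [ 0.49381881 -0.23862797  0.24324356] 0.017655147755002733
```

View pics/w10.png

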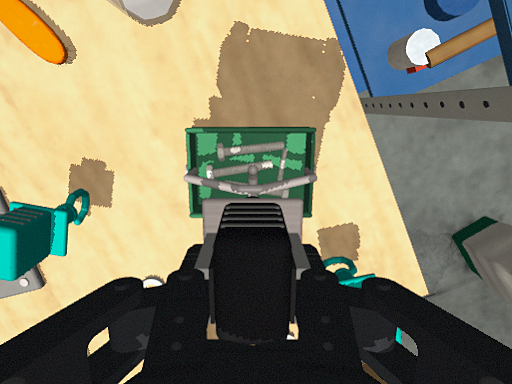

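View pics/t9c.png

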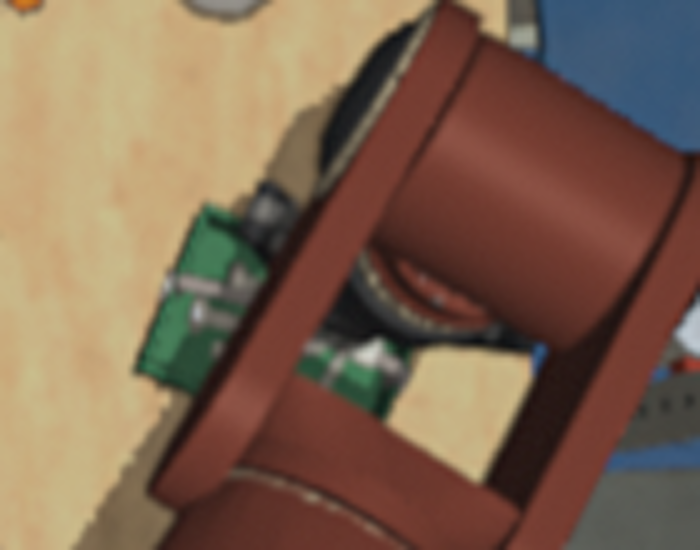

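Call:
servo_tool(delta_pos=[[0,-0.006,0],[0,-0.006,0],[0,-0.006,0],[0,0,0]], dr=[[0,0,0],[0,0,0],[0,0,0],[0,0,0]], grip=[0,0,0,0])

```text
t: 11.8
tool_pos: [0.4937, -0.2385, 0.2597]
tool_rot: [-0.431, -1.982, 1.988]
contact_force: [1.4, -0.3, -6.9]
opening: 0.027
```

Call:
servo_tool(delta_pos=[[0,-0.004,0],[0,-0.004,0],[0,-0.004,0]], dr=[[0,0,0],[0,0,0],[0,0,0]], grip=[0,0,0])

```text
t: 12.18
tool_pos: [0.493, -0.2381, 0.2708]
tool_rot: [-0.428, -1.981, 1.986]
contact_force: [1.6, -0.3, -7.6]
opening: 0.0274
```

```bash
python3 plan.py 0.4945 -0.2384 0.28 -114.5 2 0; python3 look.py w11 wrist
python3 - <<'E'
from model import *
import pickle
im=np.load("w11.npy");p=pickle.load(open("w11.pkl","rb"))
pr=proj(p,place(tote_pts,.4935,-.238,-24.5)); print(pr.round(0).tolist())
crop(im,165,80,345,260,4,"w11c.png",pr)
E
```

```text
t 12.18 pos [ 0.493  -0.2381  0.2708] F [ 1.56 -0.35 -7.65] open 0.0274 M [-0.29 -0.3  -0.06] rot err [-0.17 -0.03  0.16] err [ 0.0015 -0.0003  0.0092]
{"delta_pos": [[-0.0007, -0.0046, -0.0002], [-0.0007, -0.0046, -0.0002]], "dr": [[-0.09, -0.01, 0.08], [-0.09, -0.01, 0.08]], "grip": [0.0, 0.0]}
12.175 [ 0.49303399 -0.23812278  0.27081728] 0.05804036922740589
[[308.0, 206.0], [312.0, 124.0], [190.0, 125.0], [194.0, 206.0], [309.0, 170.0], [260.0, 179.0], [242.0, 179.0], [193.0, 170.0]]
```

View pics/w11c.png

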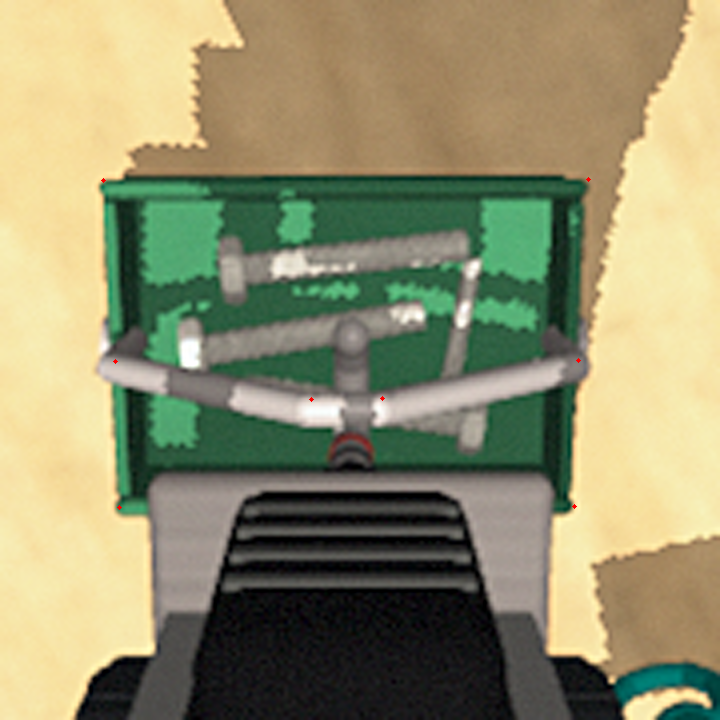

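Call:
servo_tool(delta_pos=[[0,-0.004,0],[0,-0.004,0],[0,-0.004,0],[0,0,0]], dr=[[0,0,0],[0,0,0],[0,0,0],[0,0,0]], grip=[0,0,0,0])

```text
t: 12.72
tool_pos: [0.4927, -0.2379, 0.2834]
tool_rot: [-0.426, -1.981, 1.985]
contact_force: [0.9, -1.3, -8.3]
opening: 0.0274
```

```bash
cat > ov.py <<'E'
import sys,subprocess
from model import *
import pickle
n=sys.argv[1]
subprocess.run(["python3","look.py",n,"wrist"])
im=np.load(n+".npy");p=pickle.load(open(n+".pkl","rb"))
pr=proj(p,place(tote_pts,.4935,-.238,-24.5)); print('model rim w',np.linalg.norm(pr[1]-pr[2]).round(1),pr[1:3].round(1).tolist())
# measured: green rim extent
h=cv2.cvtColor(im,cv2.COLOR_RGB2HSV)
g=((h[...,0]>60)&(h[...,0]<82)&(h[...,1]>110)&(h[...,2]>30)).astype(np.uint8)
g[:, :150]=0; g[:,370:]=0
n_,lab,st,_=cv2.connectedComponentsWithStats(cv2.morphologyEx(g,cv2.MORPH_CLOSE,np.ones((5,5))))
k=1+np.argmax(st[1:,4]); print('green bbox',st[k])
for r in (3,5,8): 
    u=np.nonzero(lab[st[k][1]+r]==k)[0]; print('row',st[k][1]+r,u.min(),u.max(),'w',u.max()-u.min()+1)
crop(im,165,80,345,260,4,n+"c.png",pr)
E
python3 plan.py 0.4945 -0.2384 0.29 -114.5 2 0; python3 - <<'E'
E
cp w11.npy /tmp; python3 ov.py w12
```

```text
t 12.72 pos [ 0.4927 -0.2379  0.2834] F [ 0.88 -1.26 -8.29] open 0.0274 M [-0.19 -0.19 -0.  ] rot err [-0.16 -0.03  0.25] err [ 0.0018 -0.0005  0.0066]
{"delta_pos": [[-0.0009, -0.0033, -0.0001], [-0.0009, -0.0033, -0.0001]], "dr": [[-0.08, -0.01, 0.12], [-0.08, -0.01, 0.12]], "grip": [0.0, 0.0]}
12.725 [ 0.49270164 -0.2379048   0.28343863] 0.008882993226558347
model rim w 117.5 [[309.8, 122.9], [192.3, 123.2]]
green bbox [ 192  123  117   52 3788]
row 126 193 308 w 116
row 128 193 308 w 116
row 131 193 308 w 116
```

View pics/w12c.png

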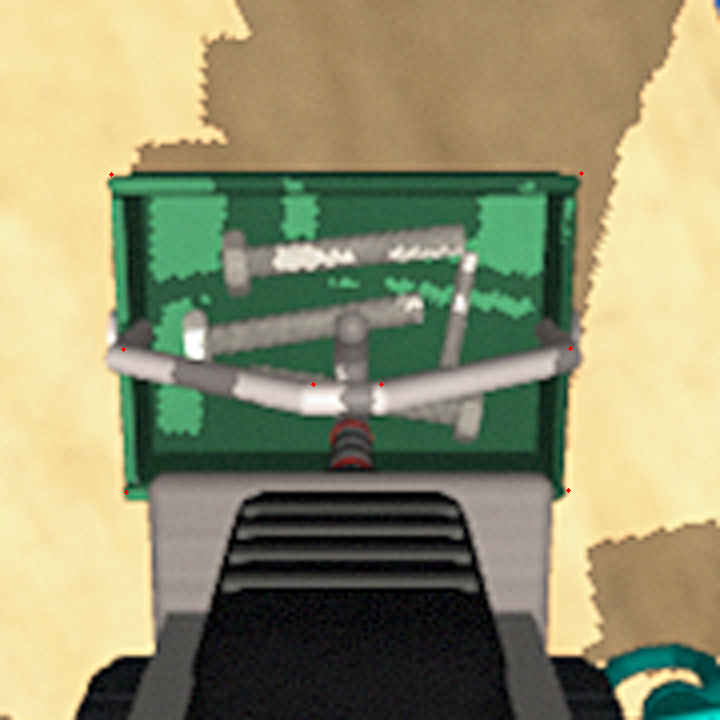

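Call:
servo_tool(delta_pos=[[0,-0.004,0],[0,-0.004,0],[0,0,0]], dr=[[0,0,0],[0,0,0],[0,0,0]], grip=[0,0,0])

```text
t: 13.15
tool_pos: [0.4921, -0.2374, 0.2906]
tool_rot: [-0.423, -1.981, 1.983]
contact_force: [-0.2, -1.2, -8.3]
opening: 0.0269
```

```bash
python3 plan.py 0.4945 -0.2384 0.30 -114.5 2 0;python3 ov.py w13
```

```text
t 13.15 pos [ 0.4921 -0.2374  0.2906] F [-0.15 -1.18 -8.25] open 0.0269 M [-0.17 -0.12 -0.02] rot err [-0.13 -0.02  0.43] err [ 0.0024 -0.001   0.0094]
{"delta_pos": [[-0.0013, -0.0047, -0.0], [-0.0013, -0.0047, -0.0]], "dr": [[-0.07, -0.01, 0.21], [-0.07, -0.01, 0.21]], "grip": [0.0, 0.0]}
13.15 [ 0.49206849 -0.23740054  0.29059851] 0.008319451235932324
model rim w 115.5 [[309.1, 121.2], [193.7, 121.5]]
green bbox [ 195  123  114   50 3514]
row 126 195 307 w 113
row 128 195 308 w 114
row 131 195 307 w 113
```

View pics/w13c.png

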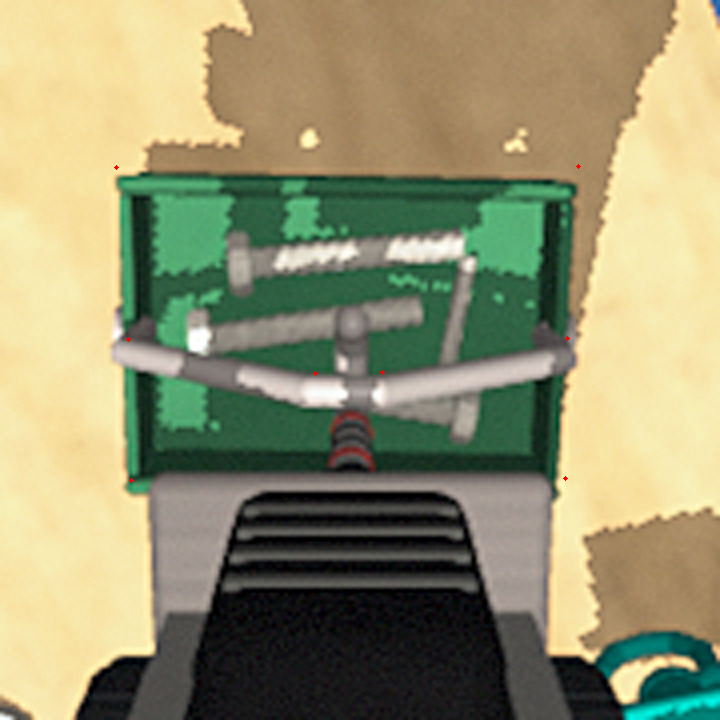

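Call:
servo_tool(delta_pos=[[-0.001,-0.004,0],[-0.001,-0.004,0],[0,0,0]], dr=[[0,0,0.2],[0,0,0.2],[0,0,0]], grip=[0,0,0])

```text
t: 13.58
tool_pos: [0.4936, -0.2379, 0.2981]
tool_rot: [-0.428, -1.983, 1.985]
contact_force: [-0.2, -0.5, -9.1]
opening: 0.0268
```

```bash
python3 plan.py 0.4945 -0.2384 0.31 -114.5 2 0;python3 ov.py w14
```

```text
t 13.57 pos [ 0.4936 -0.2379  0.2981] F [-0.23 -0.53 -9.08] open 0.0268 M [-0.07 -0.03 -0.05] rot err [-0.1  -0.02  0.14] err [ 0.0009 -0.0005  0.0119]
{"delta_pos": [[-0.0005, -0.006, 0.0001], [-0.0005, -0.006, 0.0001]], "dr": [[-0.05, -0.01, 0.07], [-0.05, -0.01, 0.07]], "grip": [0.0, 0.0]}
13.575 [ 0.49356506 -0.23787021  0.29807518] 0.004105097345070424
model rim w 113.0 [[308.1, 123.4], [195.2, 123.6]]
green bbox [ 195  123  113   49 3429]
row 126 195 307 w 113
row 128 196 306 w 111
row 131 196 306 w 111
```

View pics/w14c.png

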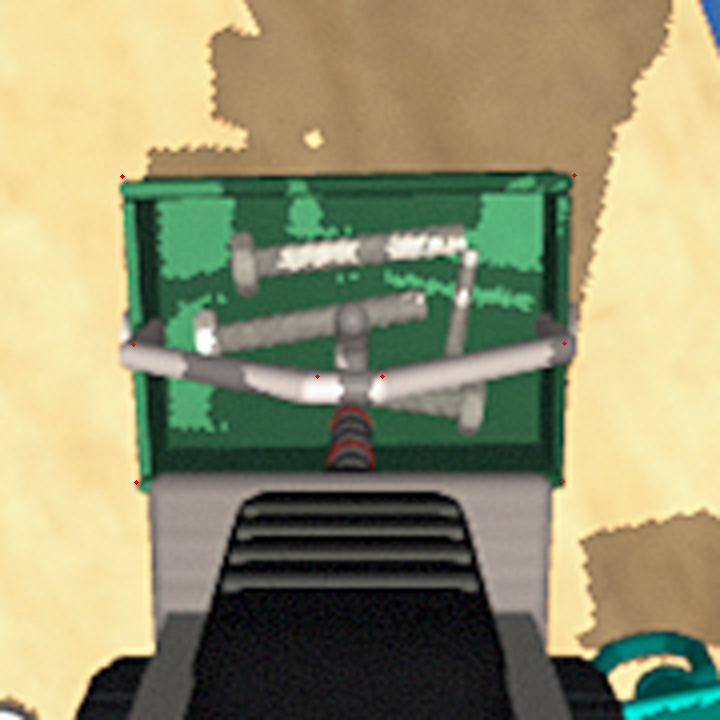

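Call:
servo_tool(delta_pos=[[-0.0005,-0.004,0],[-0.0005,-0.004,0],[0,0,0]], dr=[[0,0,0.1],[0,0,0.1],[0,0,0]], grip=[0,0,0])

```text
t: 14.0
tool_pos: [0.4943, -0.2381, 0.3061]
tool_rot: [-0.431, -1.983, 1.986]
contact_force: [-0.0, 0.7, -8.8]
opening: 0.0272
```

```bash
python3 plan.py 0.4945 -0.2384 0.31 -114.5 2 0;python3 ov.py w15
```

```text
t 14.0 pos [ 0.4943 -0.2381  0.3061] F [-0.04  0.65 -8.77] open 0.0272 M [-0.01 -0.06  0.  ] rot err [-0.09 -0.02 -0.  ] err [ 0.0002 -0.0003  0.0039]
{"delta_pos": [[-0.0001, -0.0019, 0.0001], [-0.0001, -0.0019, 0.0001]], "dr": [[-0.04, -0.01, -0.0], [-0.04, -0.01, -0.0]], "grip": [0.0, 0.0]}
14.0 [ 0.49432917 -0.23810346  0.30611396] 0.003312217790200818
model rim w 110.6 [[307.1, 124.3], [196.5, 124.6]]
green bbox [ 196  125  112   48 3423]
row 128 196 307 w 112
row 130 196 307 w 112
row 133 196 307 w 112
```

View pics/w15c.png

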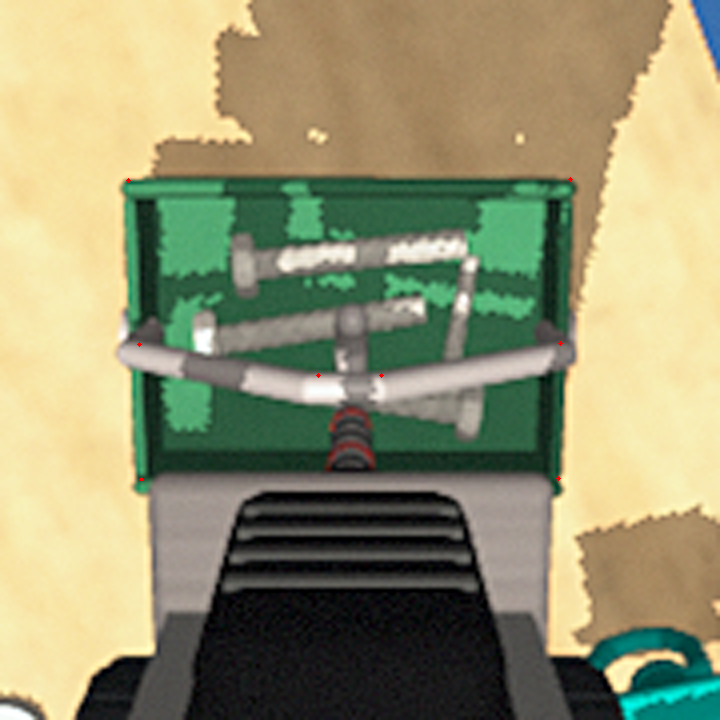

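Call:
servo_tool(delta_pos=[[0,-0.0045,0],[0,-0.0045,0],[0,0,0],[0,0,0]], dr=[[0,0,0],[0,0,0],[0,0,0],[0,0,0]], grip=[0,0,0,0])

```text
t: 14.55
tool_pos: [0.4943, -0.238, 0.3156]
tool_rot: [-0.431, -1.983, 1.986]
contact_force: [-0.4, -0.1, -9.7]
opening: 0.0272
```

```bash
python3 plan.py 0.4945 -0.2384 0.314 -114.5 2 0;python3 ov.py w16; python3 look.py t16 top; python3 look.py s16 scene
python3 - <<'E'
from h import *
crop(np.load("t16.npy"),280,150,420,260,5,"t16c.png")
E
```

```text
t 14.55 pos [ 0.4943 -0.238   0.3156] F [-0.35 -0.08 -9.74] open 0.0272 M [ 0.02 -0.03  0.07] rot err [-0.08 -0.02  0.01] err [ 0.0002 -0.0004 -0.0016]
{"delta_pos": [[-0.0002, 0.0008, 0.0001], [-0.0002, 0.0008, 0.0001]], "dr": [[-0.04, -0.01, 0.01], [-0.04, -0.01, 0.01]], "grip": [0.0, 0.0]}
14.55 [ 0.49426626 -0.23804661  0.31559217] 0.003930305542100249
model rim w 108.0 [[305.8, 123.8], [197.8, 124.0]]
green bbox [ 195  125  113   48 3437]
row 128 196 307 w 112
row 130 196 307 w 112
row 133 196 307 w 112
14.6 [ 0.49426033 -0.23810143  0.31562927] 0.0026338226281129203
14.65 [ 0.49423851 -0.23807836  0.31547225] 0.00237019008602544
```

View pics/w16c.png

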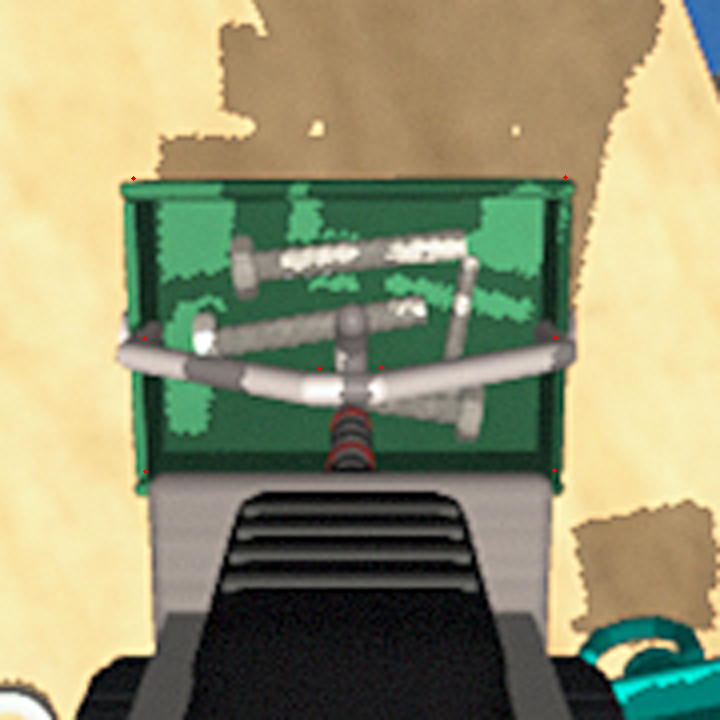

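View pics/t16c.png

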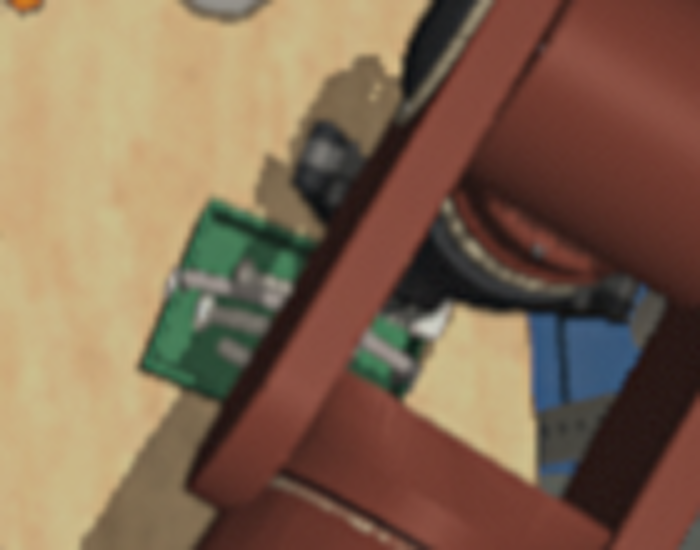

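View pics/s16.png

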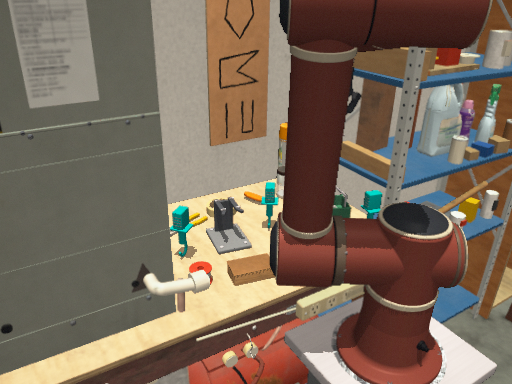

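Call:
servo_tool(delta_pos=[[0,0,0],[0,0,0],[0,0,0],[0,0,0],[0,0,0]], dr=[[0,0,0],[0,0,0],[0,0,0],[0,0,0],[0,0,0]], grip=[0,0,0,0,0])

```text
t: 15.32
tool_pos: [0.4941, -0.2379, 0.3149]
tool_rot: [-0.43, -1.983, 1.985]
contact_force: [-0.4, -0.1, -9.8]
opening: 0.0275
```

Call:
servo_tool(delta_pos=[[0,0,0],[0,0,0],[0,0,0],[0,0,0],[0,0,0]], dr=[[0,0,0],[0,0,0],[0,0,0],[0,0,0],[0,0,0]], grip=[0,0,0,0,0])

```text
t: 15.95
tool_pos: [0.4941, -0.238, 0.3149]
tool_rot: [-0.43, -1.983, 1.985]
contact_force: [-0.6, -0.1, -10.1]
opening: 0.0269
```

Call:
servo_tool(delta_pos=[[0,0,0],[0,0,0],[0,0,0],[0,0,0],[0,0,0]], dr=[[0,0,0],[0,0,0],[0,0,0],[0,0,0],[0,0,0]], grip=[0,0,0,0,0])

```text
t: 16.58
tool_pos: [0.4941, -0.238, 0.315]
tool_rot: [-0.43, -1.983, 1.985]
contact_force: [0.1, -0.5, -9.4]
opening: 0.0271
```

Call:
servo_tool(delta_pos=[[0,0,0],[0,0,0],[0,0,0],[0,0,0],[0,0,0]], dr=[[0,0,0],[0,0,0],[0,0,0],[0,0,0],[0,0,0]], grip=[0,0,0,0,0])

```text
t: 17.2
tool_pos: [0.4941, -0.238, 0.3149]
tool_rot: [-0.43, -1.983, 1.985]
contact_force: [-0.5, -0.3, -9.5]
opening: 0.0271
```

```bash
python3 plan.py 0.4945 -0.2384 0.314 -114.5 2 0;python3 ov.py w17
python3 - <<'E'
from model import *
import pickle
from scipy.optimize import least_squares
im=np.load("w17.npy");p=pickle.load(open("w17.pkl","rb"))
# far rim corners and near corners from crop (x4, off 165,80)
obs=np.array([(557,492),(574,186),(122,190),(140,492),(355,388)])/4+[165,80]-.5
def f(a):
    P=np.array(place(tote_pts[:4]+[(0,0,.104)],a[0],a[1],a[3]))+[0,0,a[2]]
    return (proj(p,P)-obs).ravel()
r=least_squares(f,[.4935,-.238,.02,-24.5],x_scale=[.01,.01,.01,5]);print(r.x,r.fun.round(1))
E
```

```text
t 17.2 pos [ 0.4941 -0.238   0.3149] F [-0.48 -0.29 -9.53] open 0.0271 M [-0.04 -0.08  0.01] rot err [-0.08 -0.02  0.07] err [ 0.0004 -0.0004 -0.0009]
{"delta_pos": [[-0.0003, 0.0005, 0.0001], [-0.0003, 0.0005, 0.0001]], "dr": [[-0.04, -0.01, 0.03], [-0.04, -0.01, 0.03]], "grip": [0.0, 0.0]}
17.2 [ 0.49407621 -0.23797151  0.31493308] 0.002024392623485504
model rim w 108.3 [[306.0, 123.4], [197.7, 123.6]]
green bbox [ 196  124  112   48 3381]
row 127 196 307 w 112
row 129 197 306 w 110
row 132 197 306 w 110
[ 4.91061055e-01 -2.36803500e-01  1.47124721e-02 -2.44231716e+01] [ 1.1 -0.4 -0.2  0.4  0.7 -0.2 -0.3 -0.  -1.2  0.2]
```

View pics/w17c.png

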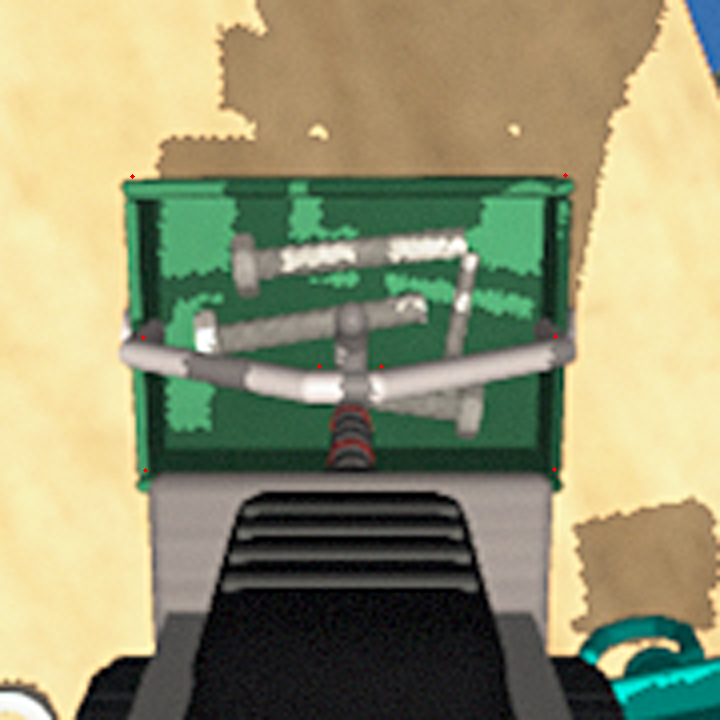

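Call:
servo_tool(delta_pos=[[-0.0015,0.003,0],[-0.0015,0.003,0],[0,0.003,0],[0,0.003,0],[0,0.003,0]], dr=[[0,0,0],[0,0,0],[0,0,0],[0,0,0],[0,0,0]], grip=[0,0,0,0,0])

```text
t: 17.88
tool_pos: [0.497, -0.2393, 0.2988]
tool_rot: [-0.43, -1.983, 1.985]
contact_force: [0.1, -0.4, -9.5]
opening: 0.0269
```

Call:
servo_tool(delta_pos=[[0,0.003,0],[0,0.003,0],[0,0.003,0],[0,0.003,0],[0,0.003,0]], dr=[[0,0,0],[0,0,0],[0,0,0],[0,0,0],[0,0,0]], grip=[0,0,0,0,0])

```text
t: 18.5
tool_pos: [0.4968, -0.2398, 0.2834]
tool_rot: [-0.43, -1.982, 1.987]
contact_force: [-1.1, -1.1, -9.1]
opening: 0.0271
```

```bash
python3 plan.py 0.4965 -0.2391 0.25 -114.5 5 0;python3 ov.py w18
```

```text
t 18.5 pos [ 0.4968 -0.2398  0.2834] F [-1.07 -1.12 -9.1 ] open 0.0271 M [-0.16  0.26  0.04] rot err [-0.16 -0.03  0.05] err [-0.0003  0.0007 -0.0334]
{"delta_pos": [[0.0001, 0.0067, -0.0001], [0.0001, 0.0067, -0.0001], [0.0001, 0.0067, -0.0001], [0.0001, 0.0067, -0.0001], [0.0001, 0.0067, -0.0001]], "dr": [[-0.03, -0.01, 0.01], [-0.03, -0.01, 0.01], [-0.03, -0.01, 0.01], [-0.03, -0.01, 0.01], [-0.03, -0.01, 0.01]], "grip": [0.0, 0.0, 0.0, 0.0, 0.0]}
18.5 [ 0.4967803  -0.23979701  0.28343232] 0.04341122793797934
model rim w 117.0 [[309.6, 127.9], [192.6, 128.2]]
green bbox [ 193  125  116   50 3660]
row 128 193 308 w 116
row 130 194 308 w 115
row 133 194 308 w 115
```

View pics/w18c.png

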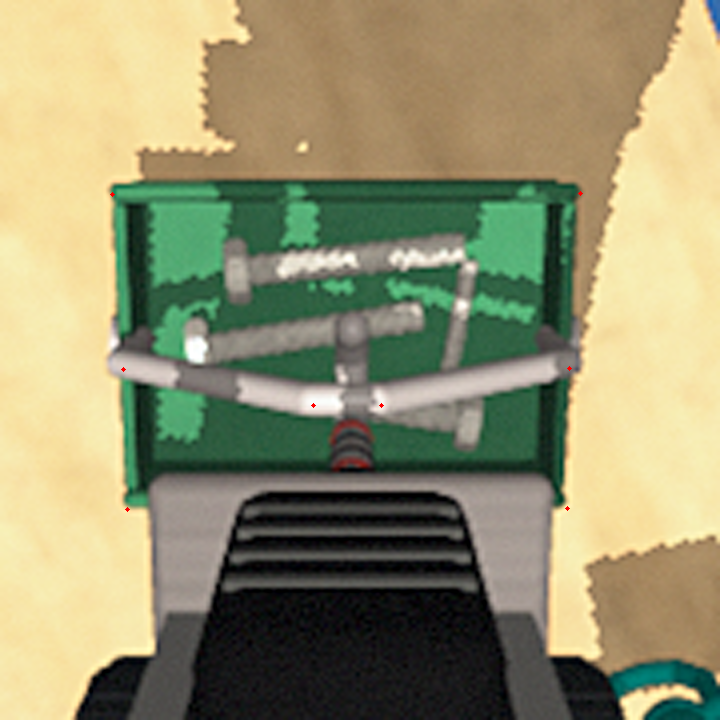

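Call:
servo_tool(delta_pos=[[0,0.015,0],[0,0.018,0],[0,0.018,0],[0,0.018,0],[0,0.013,0]], dr=[[0,0,0],[0,0,0],[0,0,0],[0,0,0],[0,0,0]], grip=[0,0,0,0,0])

```text
t: 19.18
tool_pos: [0.4981, -0.2406, 0.1991]
tool_rot: [-0.436, -1.983, 1.99]
contact_force: [0.3, -0.1, -2.1]
opening: 0.0273
```

Call:
servo_tool(delta_pos=[[0,0,0]], dr=[[0,0,0]], grip=[0])

```text
t: 19.3
tool_pos: [0.498, -0.2404, 0.198]
tool_rot: [-0.435, -1.983, 1.989]
contact_force: [-0.4, 0.8, -2.1]
opening: 0.0273
```

```bash
python3 plan.py 0.4965 -0.2391 0.192 -114.5 1 0;python3 ov.py w19
```

```text
t 19.3 pos [ 0.498  -0.2404  0.198 ] F [-0.44  0.8  -2.06] open 0.0273 M [ 0.03 -0.   -0.02] rot err [-0.13 -0.03 -0.22] err [-0.0015  0.0013 -0.006 ]
{"delta_pos": [[0.0019, 0.006, -0.0006]], "dr": [[-0.13, -0.03, -0.22]], "grip": [0.0]}
19.3 [ 0.49799989 -0.24039016  0.19804408] 0.023745094047645677
model rim w 150.7 [[326.6, 136.9], [175.9, 137.3]]
green bbox [ 176  133  150   65 6203]
row 136 176 325 w 150
row 138 176 324 w 149
row 141 177 324 w 148
```

View pics/w19c.png

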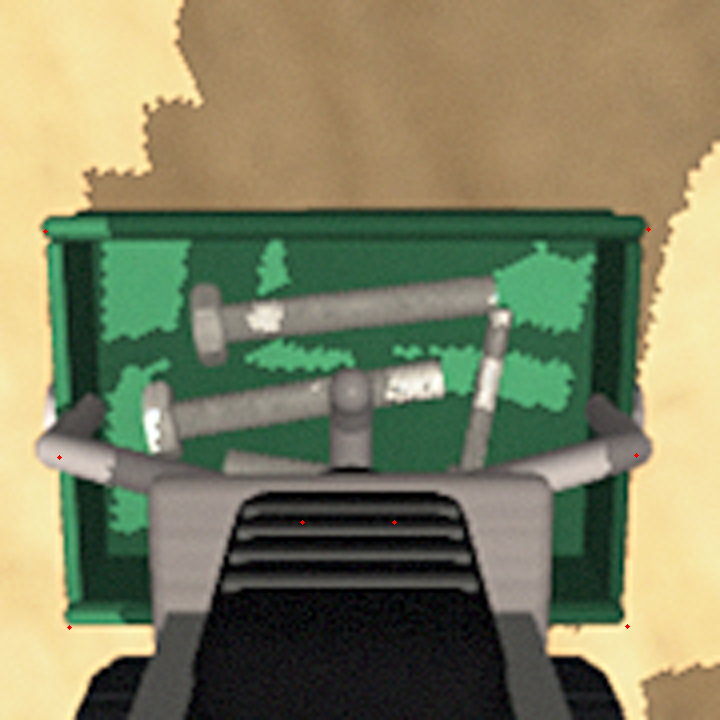

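Call:
servo_tool(delta_pos=[[0,0.006,0],[0.001,0.001,0],[0.012,0,0],[0.014,0,0],[0.014,0,0]], dr=[[0,0,0],[0,0,0],[0,0,0],[0,0,0],[0,0,0]], grip=[0,0,0,0,0])

```text
t: 19.98
tool_pos: [0.4605, -0.2236, 0.1941]
tool_rot: [-0.442, -1.983, 1.994]
contact_force: [0.8, 0.1, -0.9]
opening: 0.027
```

```bash
python3 plan.py 0.420 -0.204 0.192 -114.5 3 0;python3 look.py w20 wrist
```

```text
t 19.98 pos [ 0.4605 -0.2236  0.1941] F [ 0.8   0.12 -0.94] open 0.027 M [ 0.03 -0.02  0.03] rot err [-0.19 -0.02 -0.59] err [-0.0405  0.0196 -0.0021]
{"delta_pos": [[0.015, 0.0005, -0.0003], [0.015, 0.0006, -0.0003], [0.015, 0.0006, -0.0003]], "dr": [[-0.06, -0.01, -0.2], [-0.06, -0.01, -0.2], [-0.06, -0.01, -0.2]], "grip": [0.0, 0.0, 0.0]}
19.975 [ 0.46053386 -0.22361396  0.19408909] 0.3093207488118243
```

View pics/w20.png

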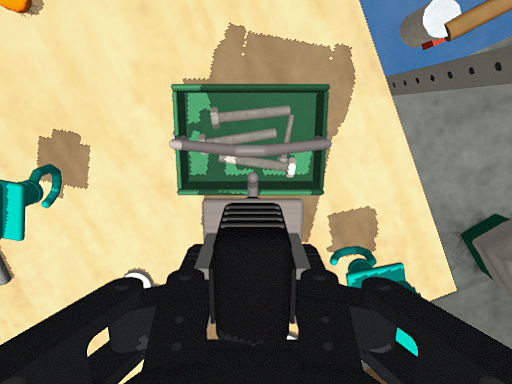

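Unhooked; the hook tip (252,180) is clear of the bail (252,147). Back off more and rise.

Call:
servo_tool(delta_pos=[[0.02,0,0],[0.02,0,0],[0.01,-0.02,0],[0,-0.04,0],[0,-0.04,0]], dr=[[0,0,-0.2],[0,0,-0.2],[0,0,0],[0,0,0],[0,0,0]], grip=[0,0,0,0,0])

```text
t: 20.65
tool_pos: [0.4081, -0.1985, 0.2918]
tool_rot: [-0.426, -1.982, 1.984]
contact_force: [0.1, 0.3, -2.1]
opening: 0.0269
```

```bash
python3 ov.py w21;python3 plan.py 0.415 0.1120 0.30 -99.7 10 0
python3 - <<'E'
from model import *
import pickle
im=np.load("w21.npy");p=pickle.load(open("w21.pkl","rb"))
pr=proj(p,place(tote_pts,.4935,-.238,-24.5))
crop(im,165,0,345,150,4,"w21d.png",pr)
E
```

```text
20.65 [ 0.40807952 -0.1985437   0.29178946] 0.5783733892196739
model rim w 122.9 [[313.1, 31.0], [190.2, 31.3]]
green bbox [ 193   75  118   44 3709]
row 78 202 301 w 100
row 80 193 309 w 117
row 83 194 309 w 116
t 20.7 pos [ 0.41   -0.1998  0.2986] F [ 1.99 -0.79  2.04] open 0.0275 M [-0.09 -0.11  0.01] rot err [ -0.26 -14.84  -0.26] err [0.005  0.3118 0.0014]
{"delta_pos": [[0.0125, -0.0003, -0.0286], [0.0118, -0.0003, -0.0289], [0.011, -0.0003, -0.0292], [0.0102, -0.0003, -0.0295], [0.0095, -0.0002, -0.0297], [0.0087, -0.0002, -0.0299], [0.0079, -0.0002, -0.0302], [0.0071, -0.0002, -0.0304], [0.0064, -0.0002, -0.0305], [0.0056, -0.0002, -0.0307]], "dr": [[-0.03, -1.48, -0.03], [-0.03, -1.48, -0.03], [-0.03, -1.48, -0.03], [-0.03, -1.48, -0.03], [-0.03, -1.48, -0.03], [-0.03, -1.48, -0.03], [-0.03, -1.48, -0.03], [-0.03, -1.48, -0.03], [-0.03, -1.48, -0.03], [-0.03, -1.48, -0.03]], "grip": [0.0, 0.0, 0.0, 0.0, 0.0, 0.0, 0.0, 0.0, 0.0, 0.0]}
```

View pics/w21d.png

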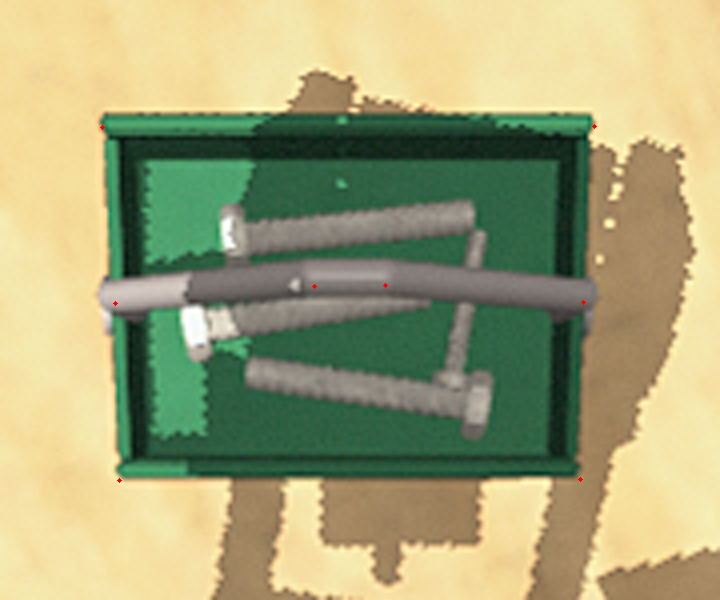

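Call:
servo_tool(delta_pos=[[0.0125,0,-0.029],[0.012,0,-0.029],[0.011,0,-0.029],[0.01,0,-0.0295],[0.0095,0,-0.03]], dr=[[0,-1.5,0],[0,-1.5,0],[0,-1.5,0],[0,-1.5,0],[0,-1.5,0]], grip=[0,0,0,0,0])

```text
t: 21.32
tool_pos: [0.4118, -0.0407, 0.2996]
tool_rot: [-0.324, -2.058, 2.074]
contact_force: [0.2, -0.4, -1.8]
opening: 0.027
```

Call:
servo_tool(delta_pos=[[0.009,0,-0.03],[0.008,0,-0.03],[0.007,0,-0.03],[0.006,0,-0.025],[0,0,-0.01]], dr=[[0,-1.5,0],[0,-1.5,0],[0,-1.5,0],[0,-1.5,0],[0,-1.5,0]], grip=[0,0,0,0,0])

```text
t: 21.95
tool_pos: [0.412, 0.0933, 0.2975]
tool_rot: [-0.19, -2.136, 2.154]
contact_force: [-0.6, 0.3, -1.7]
opening: 0.0272
```

```bash
python3 plan.py 0.410 0.1135 0.175 -99.7 5 0
```

```text
t 21.95 pos [0.412  0.0933 0.2975] F [-0.57  0.28 -1.72] open 0.0272 M [ 0.   -0.06 -0.02] rot err [-0.4   0.47 -0.96] err [-0.002   0.0202 -0.1225]
{"delta_pos": [[0.0015, 0.0244, -0.0041], [0.0014, 0.0245, -0.0041], [0.0013, 0.0245, -0.004], [0.0012, 0.0245, -0.004], [0.0012, 0.0245, -0.004]], "dr": [[-0.08, 0.09, -0.19], [-0.08, 0.09, -0.19], [-0.08, 0.09, -0.19], [-0.08, 0.09, -0.19], [-0.08, 0.09, -0.19]], "grip": [0.0, 0.0, 0.0, 0.0, 0.0]}
```

Call:
servo_tool(delta_pos=[[0.0015,0.022,-0.004],[0.0015,0.024,-0.004],[0.001,0.024,-0.004],[0.001,0.024,-0.004],[0.001,0.018,-0.004]], dr=[[-0.1,0.1,-0.2],[-0.1,0.1,-0.2],[-0.1,0.1,-0.2],[-0.1,0.1,-0.2],[0,0.1,-0.2]], grip=[0,0,0,0,0])

```text
t: 22.58
tool_pos: [0.409, 0.1111, 0.1765]
tool_rot: [-0.184, -2.127, 2.13]
contact_force: [0.4, 0.5, -2.3]
opening: 0.0274
```

Call:
servo_tool(delta_pos=[[0,0,0]], dr=[[0,0,0]], grip=[0])

```text
t: 22.7
tool_pos: [0.4075, 0.1107, 0.1738]
tool_rot: [-0.179, -2.123, 2.129]
contact_force: [0.1, -0.5, -2.4]
opening: 0.027
```

```bash
python3 plan.py 0.414 0.1129 0.172 -99.7 1 0;python3 plan.py 0.5377 0.0918 0.172 -99.7 5 0; python3 look.py w22 wrist
```

```text
t 22.7 pos [0.4075 0.1107 0.1738] F [ 0.14 -0.48 -2.41] open 0.027 M [ 0.    0.07 -0.02] rot err [-0.2  -0.37  0.41] err [ 0.0065  0.0022 -0.0018]
{"delta_pos": [[-0.006, 0.0018, -0.0033]], "dr": [[-0.2, -0.37, 0.41]], "grip": [0.0]}
t 22.7 pos [0.4075 0.1107 0.1738] F [ 0.14 -0.48 -2.41] open 0.027 M [ 0.    0.07 -0.02] rot err [-0.2  -0.37  0.41] err [ 0.1302 -0.0189 -0.0018]
{"delta_pos": [[-0.0263, 0.0002, -0.0008], [-0.0263, 0.0002, -0.0008], [-0.0263, 0.0002, -0.0008], [-0.0263, 0.0003, -0.0007], [-0.0263, 0.0003, -0.0007]], "dr": [[-0.04, -0.07, 0.08], [-0.04, -0.07, 0.08], [-0.04, -0.07, 0.08], [-0.04, -0.07, 0.08], [-0.04, -0.07, 0.08]], "grip": [0.0, 0.0, 0.0, 0.0, 0.0]}
22.7 [0.40754716 0.11067528 0.17380977] 0.016698207098598563
```

View pics/w22.png

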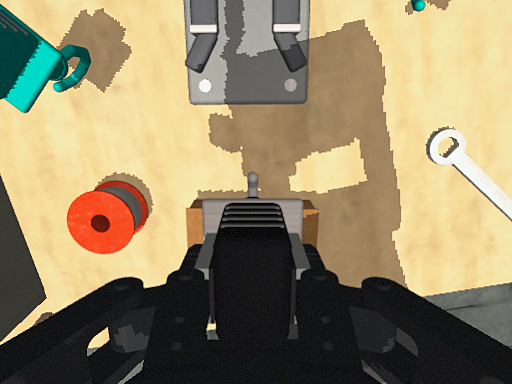

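Call:
servo_tool(delta_pos=[[-0.012,0.0005,-0.0035],[-0.012,0,0],[0,0,0]], dr=[[0,-0.4,0.4],[0,0,0],[0,0,0]], grip=[0,0,0])

```text
t: 23.12
tool_pos: [0.4365, 0.1097, 0.1776]
tool_rot: [-0.189, -2.134, 2.14]
contact_force: [0.7, -0.0, -2.5]
opening: 0.0271
```

```bash
python3 plan.py 0.5377 0.0918 0.172 -99.7 5 0; python3 look.py w23 wrist
```

```text
t 23.12 pos [0.4365 0.1097 0.1776] F [ 0.67 -0.03 -2.47] open 0.0271 M [-0.02 -0.01  0.04] rot err [-0.1   0.03 -0.47] err [ 0.1012 -0.0179 -0.0056]
{"delta_pos": [[-0.0205, 0.0013, 0.0001], [-0.0206, 0.0012, 0.0001], [-0.0206, 0.0012, 0.0001], [-0.0206, 0.0012, 0.0001], [-0.0206, 0.0011, 0.0001]], "dr": [[-0.02, 0.01, -0.09], [-0.02, 0.01, -0.09], [-0.02, 0.01, -0.09], [-0.02, 0.01, -0.09], [-0.02, 0.01, -0.09]], "grip": [0.0, 0.0, 0.0, 0.0, 0.0]}
23.125 [0.43648173 0.10972117 0.17755667] 0.008102104532878903
```

View pics/w23.png

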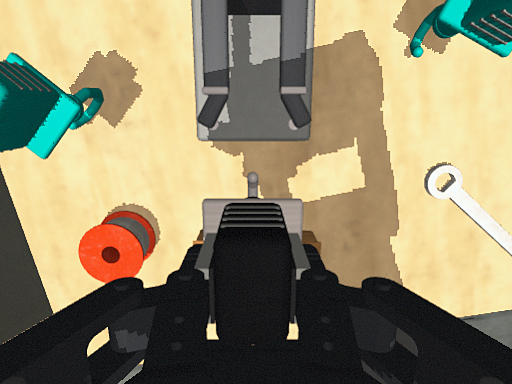

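Call:
servo_tool(delta_pos=[[-0.02,0.001,0],[-0.02,0.001,0],[-0.02,0.001,0],[-0.015,0.001,0],[0,0,0]], dr=[[0,0,-0.1],[0,0,-0.1],[0,0,-0.1],[0,0,-0.1],[0,0,0]], grip=[0,0,0,0,0])

```text
t: 23.8
tool_pos: [0.5128, 0.097, 0.1753]
tool_rot: [-0.182, -2.133, 2.136]
contact_force: [0.2, 0.2, -2.4]
opening: 0.0273
```

```bash
python3 plan.py 0.5377 0.0918 0.172 -99.7 2 0; python3 look.py w24 wrist
```

```text
t 23.8 pos [0.5128 0.097  0.1753] F [ 0.23  0.2  -2.41] open 0.0273 M [ 0.03 -0.01 -0.02] rot err [-0.07  0.06 -0.12] err [ 0.0249 -0.0052 -0.0033]
{"delta_pos": [[-0.0127, 0.0017, 0.0005], [-0.0127, 0.0017, 0.0005]], "dr": [[-0.03, 0.03, -0.06], [-0.03, 0.03, -0.06]], "grip": [0.0, 0.0]}
23.8 [0.51277658 0.09704378 0.1752782 ] 0.013321880183686238
```

View pics/w24.png

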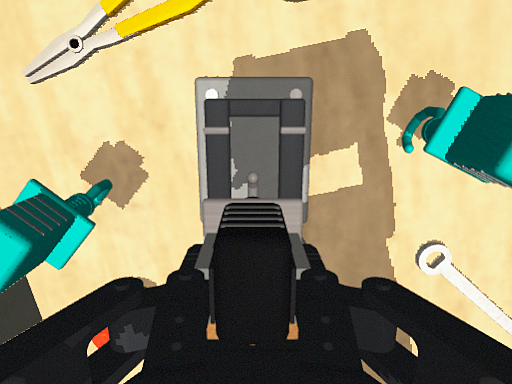

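In the slot, centred (hook 253, slot about 255). Last 25 mm in, as in picture w4.

Call:
servo_tool(delta_pos=[[-0.0125,0.001,0.0005],[-0.0115,0.001,0.0005],[0,0,0]], dr=[[0,0,0],[0,0,0],[0,0,0]], grip=[0,0,0])

```text
t: 24.22
tool_pos: [0.5365, 0.0921, 0.1734]
tool_rot: [-0.181, -2.133, 2.136]
contact_force: [-0.4, 0.4, -2.0]
opening: 0.027
```

```bash
python3 plan.py 0.5377 0.0918 0.160 -99.7 2 0
```

```text
t 24.23 pos [0.5365 0.0921 0.1734] F [-0.37  0.41 -2.04] open 0.027 M [ 0.01  0.03 -0.03] rot err [-0.07  0.1  -0.12] err [ 0.0012 -0.0003 -0.0134]
{"delta_pos": [[-0.0006, 0.0067, 0.0], [-0.0006, 0.0067, 0.0]], "dr": [[-0.03, 0.05, -0.06], [-0.03, 0.05, -0.06]], "grip": [0.0, 0.0]}
```

Call:
servo_tool(delta_pos=[[-0.0005,0.007,0],[-0.0005,0.007,0],[0,0.005,0],[0,0,0]], dr=[[0,0,0],[0,0,0],[0,0,0],[0,0,0]], grip=[0,0,0,0])

```text
t: 24.72
tool_pos: [0.5365, 0.092, 0.1521]
tool_rot: [-0.179, -2.132, 2.136]
contact_force: [-0.2, 0.6, -2.7]
opening: 0.0278
```

```bash
python3 plan.py 0.5377 0.0918 0.1485 -99.7 2 0; python3 look.py w25 wrist
```

```text
t 24.73 pos [0.5365 0.092  0.1521] F [-0.24  0.62 -2.73] open 0.0278 M [-0.   -0.01 -0.03] rot err [-0.08  0.11 -0.  ] err [ 0.0012 -0.0002 -0.0036]
{"delta_pos": [[-0.0006, 0.0018, 0.0], [-0.0006, 0.0018, 0.0]], "dr": [[-0.04, 0.05, -0.0], [-0.04, 0.05, -0.0]], "grip": [0.0, 0.0]}
24.725 [0.53654857 0.09203779 0.15209619] 0.0043199773002178645
```

View pics/w25.png

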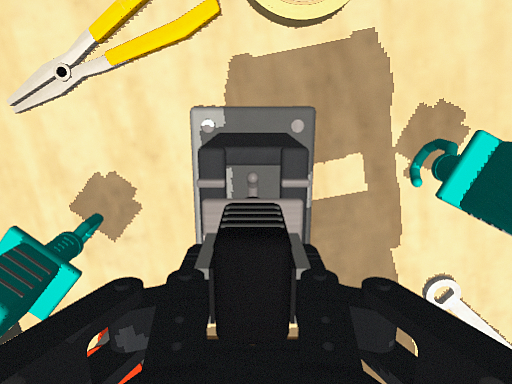

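Call:
servo_tool(delta_pos=[[-0.0005,0.002,0],[-0.0005,0.002,0],[0,0,0]], dr=[[0,0,0],[0,0,0],[0,0,0]], grip=[0,0,0])

```text
t: 25.15
tool_pos: [0.5381, 0.0919, 0.1488]
tool_rot: [-0.181, -2.133, 2.136]
contact_force: [0.9, 0.1, -1.9]
opening: 0.0271
```

```bash
python3 plan.py 0.5377 0.0918 0.1485 -99.7 1 0
```

```text
t 25.15 pos [0.5381 0.0919 0.1488] F [ 0.94  0.13 -1.91] open 0.0271 M [-0.   -0.    0.01] rot err [-0.06  0.11 -0.09] err [-0.0004 -0.0001 -0.0003]
{"delta_pos": [[0.0004, 0.0003, 0.0002]], "dr": [[-0.06, 0.11, -0.09]], "grip": [0.0]}
```

Call:
servo_tool(delta_pos=[[0,0.0015,0],[0,0,0]], dr=[[0,0,0],[0,0,0]], grip=[0,0])

```text
t: 25.4
tool_pos: [0.5386, 0.0919, 0.1488]
tool_rot: [-0.182, -2.134, 2.137]
contact_force: [0.4, 0.7, -2.1]
opening: 0.0273
```

Call:
servo_tool(delta_pos=[[0,0.001,0],[0,0,0]], dr=[[0,0,0],[0,0,0]], grip=[0,0])

```text
t: 25.65
tool_pos: [0.5388, 0.0919, 0.1485]
tool_rot: [-0.182, -2.134, 2.137]
contact_force: [-0.9, -0.7, -1.1]
opening: 0.0272
```

Call:
servo_tool(delta_pos=[[0.0005,0.002,0],[0,0.001,0],[0,0,0]], dr=[[0,0,0],[0,0,0],[0,0,0]], grip=[0,0,0])

```text
t: 26.02
tool_pos: [0.5389, 0.0919, 0.1486]
tool_rot: [-0.183, -2.135, 2.138]
contact_force: [-0.0, 0.2, -1.3]
opening: 0.0273
```

```bash
python3 plan.py 0.5377 0.0918 0.1485 -99.7 1 0; python3 look.py w26 wrist; python3 look.py s26 scene; python3 -c "
from h import *
crop(np.load('s26.npy'),160,160,290,260,6,'s26c.png')"
```

```text
t 26.02 pos [0.5389 0.0919 0.1486] F [-0.03  0.18 -1.3 ] open 0.0273 M [0.02 0.17 0.03] rot err [-0.06  0.14 -0.24] err [-0.0012 -0.0001 -0.0001]
{"delta_pos": [[0.0012, 0.0001, 0.0003]], "dr": [[-0.06, 0.14, -0.24]], "grip": [0.0]}
26.025 [0.53893517 0.09191452 0.14856044] 0.002167061901384615
26.075 [0.53894558 0.09190558 0.14853025] 0.0024124517667482846
```

View pics/w26.png

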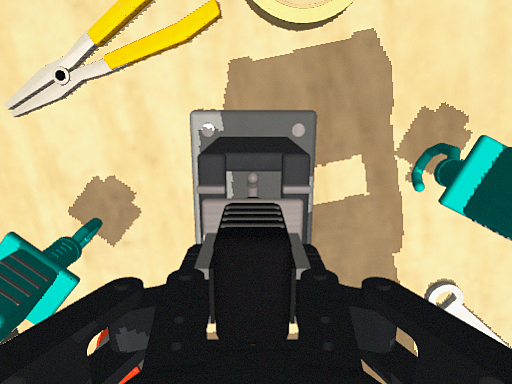

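View pics/s26c.png

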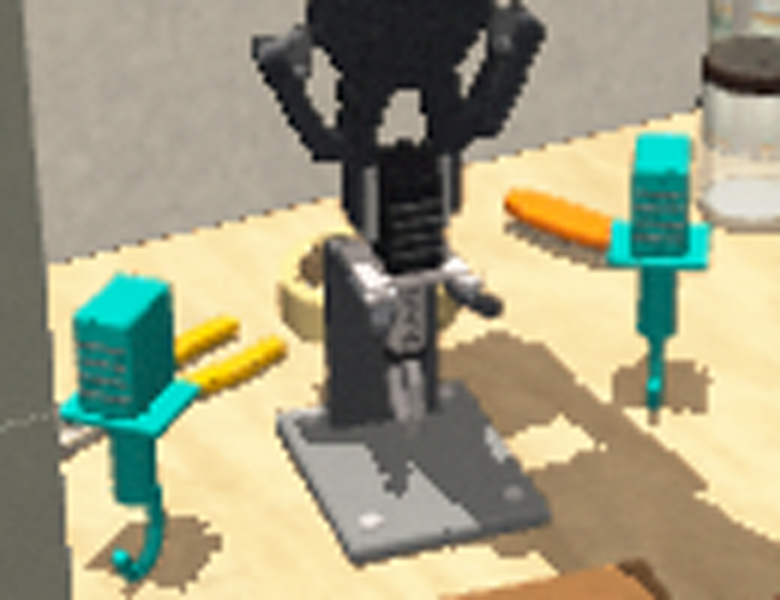

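Call:
servo_tool(delta_pos=[[0,0,0],[0,0,0],[0,0,0],[0,0,0],[0,0,0]], dr=[[0,0,0],[0,0,0],[0,0,0],[0,0,0],[0,0,0]], grip=[0.4,0.6,0.9,1,1])

```text
t: 26.75
tool_pos: [0.5394, 0.0919, 0.1477]
tool_rot: [-0.185, -2.135, 2.138]
contact_force: [-1.0, 0.1, 0.5]
opening: 0.0854
```

```bash
python3 plan.py 0.5377 0.0918 0.2 -99.7 1 1; python3 look.py w27 wrist
```

```text
t 26.75 pos [0.5394 0.0919 0.1477] F [-1.03  0.15  0.51] open 0.0854 M [-0.02 -0.   -0.02] rot err [-0.04  0.13 -0.3 ] err [-0.0017 -0.0001  0.0523]
{"delta_pos": [[0.0014, -0.0523, 0.0004]], "dr": [[-0.04, 0.13, -0.3]], "grip": [1.0]}
26.75 [0.53941083 0.0918977  0.1476641 ] 0.0013311956333735538
```

View pics/w27.png

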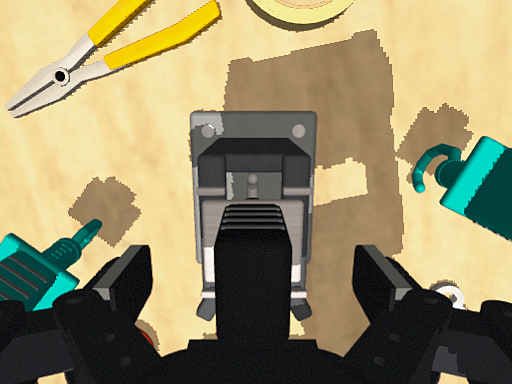

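Released and standing. Rise straight up, then back off.

Call:
servo_tool(delta_pos=[[0.0005,-0.02,0],[0,-0.035,0],[0,-0.04,0],[0,-0.045,0],[0.03,-0.03,0]], dr=[[0,0,0],[0,0,0],[0,0,0],[0,0,0],[0,0,0]], grip=[1,1,1,1,1])

```text
t: 27.42
tool_pos: [0.5076, 0.097, 0.3256]
tool_rot: [-0.184, -2.134, 2.137]
contact_force: [-0.1, 0.0, 0.7]
opening: 0.0853
```

Call:
servo_tool(delta_pos=[[0.045,0,0],[0.02,0,0],[0,0,0],[0,0,0]], dr=[[0,0,0],[0,0,0],[0,0,0],[0,0,0]], grip=[1,1,1,1])

```text
t: 27.92
tool_pos: [0.443, 0.1085, 0.3369]
tool_rot: [-0.203, -2.145, 2.142]
contact_force: [0.9, 0.4, -0.6]
opening: 0.0854
```

```bash
python3 look.py w28 wrist; python3 look.py t28 top; python3 look.py s28 scene
python3 - <<'E'
from model import *
import pickle
im=np.load("w28.npy");p=pickle.load(open("w28.pkl","rb"))
pr=proj(p,place(stand_pts,.536,.0917,-9.7)); u,v=pr.mean(0).astype(int)
crop(im,max(u-70,0),max(v-75,0),u+70,v+85,4,"w28c.png",pr)
crop(np.load("s28.npy"),160,160,290,260,6,"s28c.png")
E
```

```text
27.925 [0.44303169 0.10846942 0.33687904] 0.01127718889682738
27.975 [0.44315598 0.10846495 0.33687123] 0.01589620688580226
28.025 [0.4431885  0.10839451 0.33639463] 0.010736745709826115
```

View pics/w28c.png

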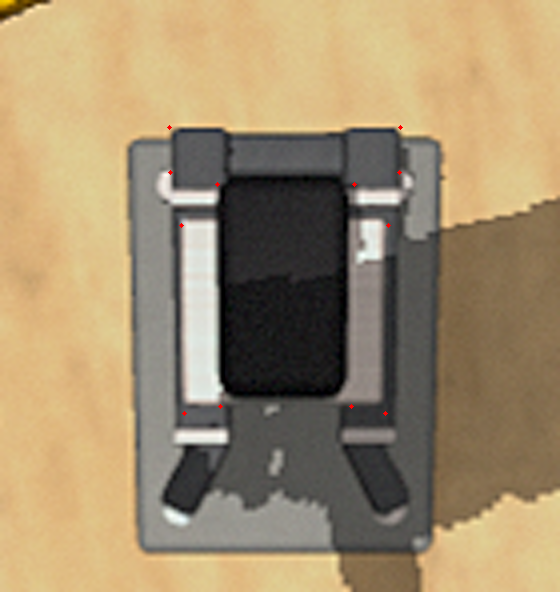

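View pics/s28c.png

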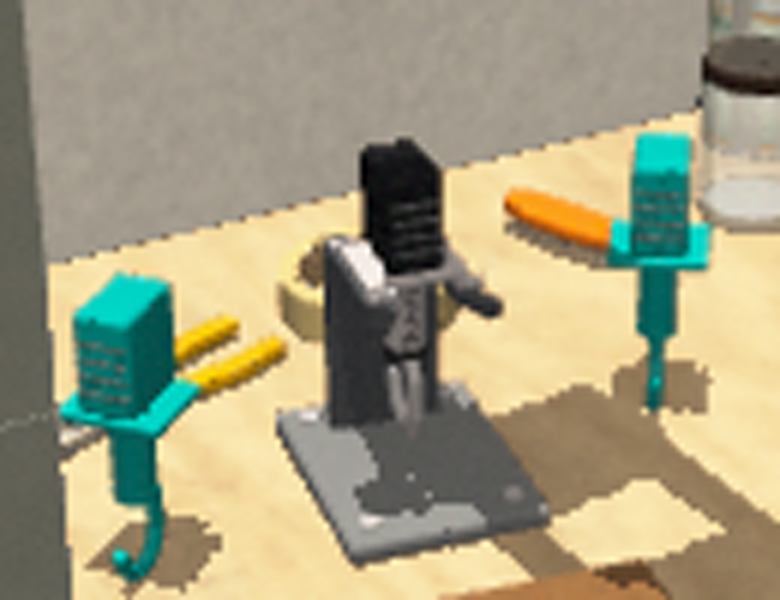

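View pics/t28.png

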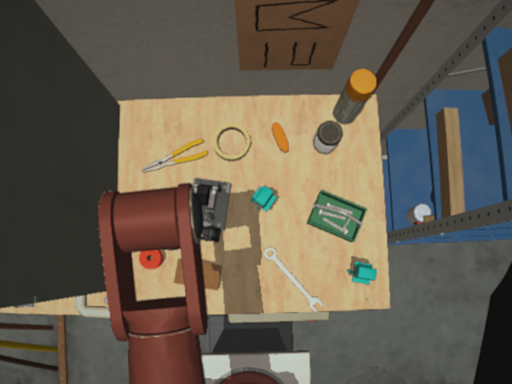

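Run:
```python
from h import *
a=np.load("top.npy");b=np.load("t28.npy");p=ctrl.camera_params("top")
for im in (a,b):
    h=cv2.cvtColor(im,cv2.COLOR_RGB2HSV)
    g=((h[...,0]>60)&(h[...,0]<80)&(h[...,1]>110)).astype(np.uint8); g[:180]=0;g[255:]=0;g[:,:295]=0;g[:,380:]=0
    c=max(cv2.findContours(cv2.morphologyEx(g,cv2.MORPH_CLOSE,np.ones((5,5))),0,1)[0],key=cv2.contourArea)
    r=cv2.minAreaRect(c); print(r,atz(p,[r[0]],.04))
```

```text
((333.2068786621094, 223.98275756835938), (48.280784606933594, 19.126619338989258), 21.801406860351562) [[ 0.47329318 -0.22563796  0.04      ]]
((333.46551513671875, 223.58621215820312), (48.46648406982422, 18.198143005371094), 21.801406860351562) [[ 0.4742795  -0.22634601  0.04      ]]
```

```bash
python3 -c "
from station import ctrl
print(ctrl.finish_job())"
```

```text
the job is handed in; nothing more can be done
None
```

I check-weighed the green tote, put it back and parked the scale again. The job was handed in at about 28 s of the 72 s allowed; no verdict is reported.

- **Weighing:** I took the black scale from its stand, hooked the bail at its crest and lifted slowly. The tote left the bench at about 7.4 N, taken from the spring stretch. The wrist force agreed roughly, at about 7.5 N net.
- **Hold:** The tote hung level and still for about 2.8 s. Two estimates put it at 15 to 19 mm above the bench. The gripper stayed well above the tote throughout.
- **Setting down:** I lowered the tote gently and unhooked it. The top camera put it about 1 mm from where it stood. That green mask covered only part of the tote both times. The wrist picture suggested 2 to 3 mm, but it was taken while the arm was moving.
- **Parking:** The scale stands upright in the fork, with its flange between the lips. It sits about 2 mm nearer the post than at the start.
- **Last look:** The gripper was open and clear of everything. The jar and masking tape looked unmoved. I compared them only by eye, and the arm partly hid the wood block in the last top picture. No turquoise look-alike was touched.

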